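# Refill the double-lidded spice tin and hand up its outer lid

### The arm

A 7-joint arm with a two-finger parallel gripper is mounted at the origin on the work surface. World frame = base frame: x ahead of the robot, y to its left, z up, the work surface at z = 0. Lengths are in m, angles in degrees, forces in N, time in s.
With the tool pointing down it reaches from about 0.4 to 0.925 m from the base axis. Payload 5.6 kg.
Tool frame: the origin (TCP) lies at the very end of the fingers, on their centre line; the grasp point (between the pads) lies 19 mm behind it; x points along the fingers, y is the direction in which the jaws open and shut, and the axes are right-handed (so a half turn about x gives the same grasp; the last joint's range is limited). The gripper opens to 85 mm and grips with 20 to 120 N. Pads are 22 mm wide; open, the fingers measure 114 mm over their backs; the gripper's body (76 mm by 85 mm) begins 54 mm behind the grasp point. The pads swing forward as they close: fully open they stand 13 mm farther back than shut.
Start: joints at [70.588, 26.786, -0.665, 91.828, 0.344, 61.387, -3.226], TCP at [0.189, -0.622, 0.231] pointing down, gripper open.
Joint ranges: [-144.91, 144.91], [-17.63, 115.5], [-89.93, 88.59], [15.96, 139.68], [-74.01, 254.01], [8.47, 105.57], [-167.45, 167.45]. Speed limits (degrees/s): [147.25, 147.25, 180, 180, 180, 180, 180].

### API

Orientations are given as [roll, pitch, yaw] about the fixed x, y, z axes, in that order (R = Rz(yaw) Ry(pitch) Rx(roll)).
In Python, from workcell import get_obs, optics, workorder gives the robot as it stands.
- The arm moves only by the tool servo_tool, never from a script. Its argument "increments" is a list of rows, each an object with "delta_pos": the shift along the tool's x, y, z in m, a list of three; "dr": the turn, a rotation vector about the tool's x, y, z in rad, a list of three; "hand": the finger opening in m, from 0 to 0.0854. In form: [{"delta_pos": [x, y, z], "dr": [ax, ay, az], "hand": hand}, ...]. A call has 1 to 20 rows; each row shifts and turns the commanded pose from where the row before left it, along the tool's axes as they then stand; what a row does not reach is not made up. A row lasts 1/12 s, in which the tool goes at most 41.7 mm and 7.16 degrees, less where a joint would pass 70% of its speed; a pose out of reach is approached as far as the arm can. A call with a gripper value outside its range is refused whole. The fingers move at their own pace and stop on an object; "grip_force" is the grip in N (left out, the last holds). Time passes only in rows, so rows that do not move let the fingers close. It gives the time, the measured TCP pose, the force and the opening at its end, in the units of the state.
- get_obs(): the state, without advancing time (a new reading comes with each control period).
- optics.read_camera(name): name is "scene" or "side" or "wrist"; returns a dict with "image" (384x512x3 uint8, red, green, blue), "camera_matrix" (3x3 intrinsics, pixels), "dist_coeffs" ([k1, k2, p1, p2, k3] as OpenCV has them; the pictures are not rectified), "world_to_cam" (4x4, takes a point from world to camera coordinates). Camera axes: x right, y down, z forward; pixel columns grow to the right and rows downward; lengths in m; the calibration is good to about 2 mm. A picture is of the moment at which its call begins. There is no depth.
- workorder.close_job(): hands the job in, once; it reports no verdict.
Trained networks look in a picture, given as the dict that the camera call returned (one of the last four; its "shot" number tells which), for a name from the list of things; names that differ only in an ending like _2 or _b are one class to them, and where a whole thing is asked for, a point or a joint stands for the part that bears it (a point fixed in the world has none). Each returns a list of dicts, best first, with "conf" (0 to 1); they miss things now and then, are a little off and sometimes report something else, mostly with a low value. They report only what shows in the picture. A call takes as long as a camera call. They do not tell look-alikes from the thing itself.
- optics.find_in(picture, name): "box" ([left, top, right, bottom] in pixels, round what is visible of it).
The state is a dict: "t": time; "joints": joint angles; "qd": joint speeds; "tau": joint torques, N m; "eef_pos": TCP position; "tool_rot": TCP orientation; "wrist_force": force on the tool from outside, world axes, zero at the start; "ft_torque": the same for the moment, N m; "finger_gap": opening from 0.0 (shut) to 1.0 (fully open).
Only numpy, scipy, OpenCV 4.12 (cv2) and the standard library are available. Lean on these libraries where they do the work, as an engineer would, in place of code of your own. Each camera call takes 0.05 s, during which the arm holds its last target. There are 200 camera calls.

### The job

Pour all five nutmegs from the handled steel cup into the open tin and stand the empty cup upright on the platform again. Then lift the two nested lids together by the inner lid's black knob, seat them as a pair on the tin and let go of the knob. Finally lift the outer lid alone by its collar, leaving the inner lid closed flat on the tin (the lids must not come apart before that), and finish still holding the outer lid up, level and still, wholly clear above the knob, so that I can take it to be washed; do not disturb the lazy Susan, rolling board, bowl or ladle.

Things in the scene. Friction and masses are not known exactly. Their poses are not given: they have to be found in the camera images.
- tin: Open round steel tin, loose, 0.6 kg, standing upright on the platform: outer diameter 110 at the rim, 70 high, wall 3, inner diameter 104 at the rim, floor 4 thick. Origin at the centre of its underside, z up. It stands between the cup and the lids.
- cup_grip (a point): Grip point, mid-bar, on the straight level black handle of the steel cup (loose, about 140 g). Bar: 12 wide, 14 tall, from the cup wall (50 from the cup axis) out to 116 from it. This point is 88 from the cup axis, 40 above the platform. Axes are the cup's: +x from here to the cup axis, z up. The handle points to the robot: world -x, within 0.6 rad.
- cup_rim (a point): Centre of the round cup's mouth, 45 above its underside. The cup flares from 72 outer diameter at its foot to 104 at its rim, wall 3, floor 4 thick. It stands on one side (left or right) of the tin, the lids on the other.
- inner_knob (a point): Centre of the upright black cylindrical knob of the inner lid, 22 diameter, 20 tall, on a 12 stem that comes up through the outer lid's collar. z up. Lifting it carries both lids, the outer one resting on the inner. The lid starts with its plug on the platform, this point 68 up; seated on the tin, its plate on the rim, this point is 130 above the tin's underside.
- inner_lid: The inner steel lid (loose, about 180 g); origin at the centre of its plug's underside, z up. From the bottom: tapered plug 8 tall (92 diameter below, 100 above), plate 115 diameter from 8 to 12 up, stem to 58, knob from 58 to 78 up.
- outer_collar (a point): Centre of the round upright collar (open tube) of the outer lid: 46 outer and 38 inner diameter, from 16 below to 16 above this point. z up. Nested, this point is 36 below inner_knob, and the knob stands 10 (its underside) to 30 (its top) above the collar's top. Lifting the collar takes the outer lid only.
- outer_lid: The outer aluminium lid (loose, about 130 g), nested loosely on the inner lid's plate with up to 4 side play. Origin on its axis at its plate's underside, z up: ring plate 129 diameter, 4 thick, hole 38; rim skirt (129 outer, 123 inner) 8 down from the origin; collar up to 36.
- susan: Bystander: black plastic lazy Susan, 250 diameter, with six small glass jars with silver caps, 92 tall in all. Origin at the centre of its underside.
- chakla: Bystander: round wooden rolling board (chakla), 220 diameter, 30 tall on three feet. Origin at the centre of its underside.
- red_bowl: Bystander: upturned red plastic bowl, 150 diameter, 60 tall. Origin at the centre of its underside.
- ladle: Bystander: steel ladle lying down, its bowl 80 diameter, 26 tall, its handle runs 260 along its +y. Origin under the centre of its bowl.
- nut0: One of five whole nutmegs, loose, 12 g, round-ended, 18 thick and 22 long; origin at its centre. They lie in the cup at the start.
- nut1: One of five whole nutmegs, loose, 12 g, round-ended, 18 thick and 22 long; origin at its centre. They lie in the cup at the start.
- nut2: One of five whole nutmegs, loose, 12 g, round-ended, 18 thick and 22 long; origin at its centre. They lie in the cup at the start.
- nut3: One of five whole nutmegs, loose, 12 g, round-ended, 18 thick and 22 long; origin at its centre. They lie in the cup at the start.
- nut4: One of five whole nutmegs, loose, 12 g, round-ended, 18 thick and 22 long; origin at its centre. They lie in the cup at the start.
Things that resemble listed ones, but are neither listed nor needed, are in the scene too. Leave any green or turquoise look-alike of the outer_lid alone.

How it is judged:
By the outcome, as a careful person would: the job done as asked, in the order asked, and still so for the second after the job is handed in, while the arm keeps its last pose, push and grip.
It also fails if it takes over 64 s, if anything falls off the work surface, if the arm or the gripper's body presses on something with over 40 N, if the wrist force passes 120 N, or if a joint passes its speed limit or range.

## Working session

There is one attempt and no reset: what is moved stays moved. The work goes in short steps, Python scripts to look and compute and a tool call to move; the robot and the scene stay as the last step left them, time stands still between calls to the robot, and variables do not carry over. Pictures are saved under pics/ and viewed, about 8 in all and at most 12, crops included, and the job is handed in when it is done.

Besides the shell and the picture viewer there is one more tool, called as name(argument=value, ...), one argument or row to a line, values as JSON. servo_tool: Moves the arm, as the interface text tells. Its arguments: {"type":"object","properties":{"increments":{"type":"array"},"grip_force":{"type":"number"}},"required":["increments"]}

```bash
ls; mkdir -p pics
cat > h.py <<'E'
import numpy as np, cv2
from scipy.spatial.transform import Rotation as R
from workcell import get_obs, optics, workorder
def save(p,n): cv2.imwrite(f'pics/{n}.png',cv2.cvtColor(p['image'],cv2.COLOR_RGB2BGR))
def ray(p,uv):
    K=np.array(p['camera_matrix']);d=np.array(p['dist_coeffs'],float);T=np.array(p['world_to_cam'])
    q=cv2.undistortPoints(np.array([[uv]],float),K,d)[0,0]
    r=T[:3,:3].T@np.array([q[0],q[1],1.]);o=-T[:3,:3].T@T[:3,3];return o,r
def at_z(p,uv,z):
    o,r=ray(p,uv);return o+r*(z-o[2])/r[2]
def proj(p,X):
    T=np.array(p['world_to_cam']);return cv2.projectPoints(np.array(X,float).reshape(-1,3),cv2.Rodrigues(T[:3,:3])[0],T[:3,3],np.array(p['camera_matrix']),np.array(p['dist_coeffs'],float))[0].reshape(-1,2)
E
python3 - <<'E'
from h import *
o=get_obs();print({k:np.round(v,3) for k,v in o.items()})
for c in ['scene','side']:
    p=optics.read_camera(c);save(p,c+'0')
    T=np.array(p['world_to_cam']);print(c,-T[:3,:3].T@T[:3,3])
    for n in ['tin','cup_grip','cup_rim','inner_knob','outer_collar','outer_lid','inner_lid']:
        for f in optics.find_in(p,n)[:3]: print(n,np.round(f['box'],0),round(f['conf'],2))
a=cv2.imread('pics/scene0.png')
cv2.imwrite('pics/both.png',a)
E
```

```text
pics
{'t': np.float64(0.0), 'joints': array([70.587, 26.836, -0.664, 91.883,  0.344, 61.388, -3.228]), 'qd': array([ 0.017, -0.096, -0.012, -0.011, -0.052, -0.017,  0.057]), 'tau': array([ 1.0000e-03, -5.3238e+01,  2.1000e-02, -2.5130e+01,  1.1000e-02,
        8.0000e-03,  0.0000e+00]), 'eef_pos': array([ 0.189, -0.621,  0.23 ]), 'tool_rot': array([-85.783,  89.895, 111.159]), 'wrist_force': array([-0.393,  0.715, -0.282]), 'ft_torque': array([ 0.03 , -0.031,  0.029]), 'finger_gap': np.float64(1.003)}
scene [ 0.89790646 -0.68898353  0.76863024]
tin [275. 158. 316. 187.] 0.69
tin [254. 193. 292. 233.] 0.64
cup_grip [176. 232. 230. 275.] 0.78
cup_grip [292. 156. 302. 168.] 0.46
cup_rim [176. 235. 231. 277.] 0.96
cup_rim [104. 295. 205. 384.] 0.67
inner_knob [296. 154. 304. 167.] 0.47
inner_knob [278. 162. 316. 188.] 0.31
inner_knob [176. 236. 228. 277.] 0.27
outer_collar [209. 163. 243. 189.] 0.91
outer_collar [215. 118. 250. 138.] 0.88
outer_collar [192. 193. 232. 226.] 0.73
outer_lid [193. 194. 234. 227.] 0.83
outer_lid [279. 164. 316. 186.] 0.78
outer_lid [238. 142. 274. 168.] 0.78
inner_lid [293. 153. 301. 170.] 0.41
inner_lid [254. 193. 294. 231.] 0.33
side [0.32322224 0.95578904 0.79258296]
tin [220. 178. 251. 208.] 0.73
cup_grip [248. 155. 293. 174.] 0.74
cup_rim [251. 154. 292. 171.] 0.73
outer_collar [278. 214. 318. 241.] 0.91
outer_collar [271. 186. 304. 210.] 0.8
outer_collar [206. 233. 254. 267.] 0.78
outer_lid [278. 210. 317. 244.] 0.94
outer_lid [324. 282. 371. 329.] 0.59
outer_lid [209. 230. 250. 267.] 0.58
```

Run:
```python
import cv2,numpy as np
a=cv2.imread('pics/scene0.png')[95:345,90:410];b=cv2.imread('pics/side0.png')[120:360,130:450]
cv2.imwrite('pics/a2.png',cv2.resize(a,None,fx=2.4,fy=2.4,interpolation=2));cv2.imwrite('pics/b2.png',cv2.resize(b,None,fx=2.5,fy=2.5,interpolation=2))
```

```text
(no output)
```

View pics/a2.png

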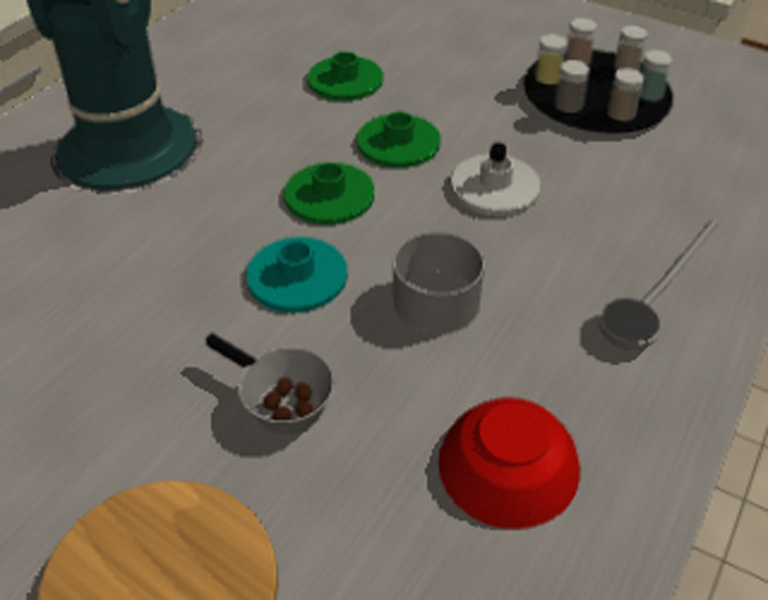

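View pics/b2.png

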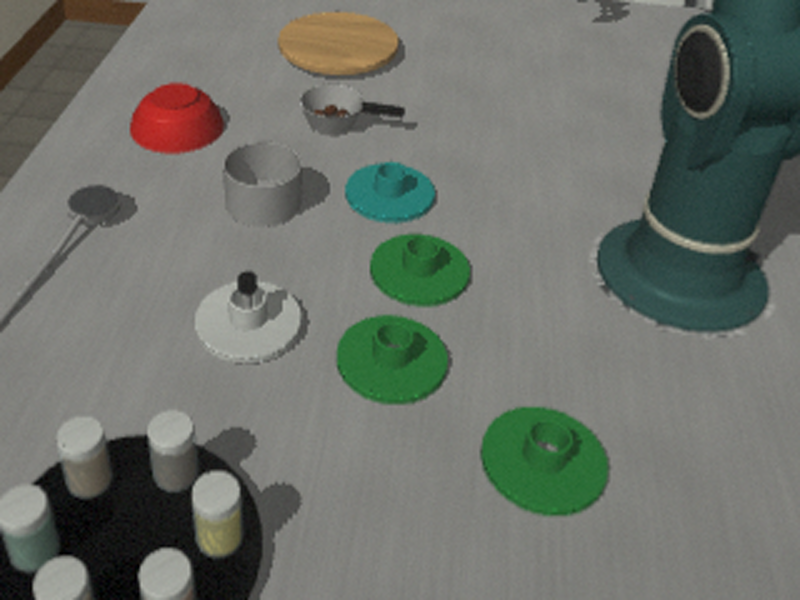

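The scene view shows the cup with its nutmegs (rim centre near crop pixel 288,387, handle tip 213,342), the tin (438,263) and the nested white lids with the black knob (498,151). The side view agrees: cup (332,105), tin (262,167), knob (248,283). The green and turquoise lids are look-alikes.

Run:
```python
from h import *
ps=optics.read_camera('scene');pd=optics.read_camera('side')
S=lambda u,v:(u/2.4+90-.3,v/2.4+95-.3); D=lambda u,v:(u/2.5+130-.3,v/2.5+120-.3)
for n,s,d,z in [('knob',S(498,152),D(248,283),.068),('tin',S(438,264),D(262,167),.07),('cuprim',S(287,386),D(332,103),.045),('htip',S(211,341),D(404,111),.040),('hbase',S(252,361),D(362,106),.040)]:
    print(n,np.round(at_z(ps,s,z),4),np.round(at_z(pd,d,z),4))
# segment knob & wood etc
from scipy.optimize import least_squares
def circ(c,r,z,n=72):
    t=np.linspace(0,2*np.pi,n);return np.c_[c[0]+r*np.cos(t),c[1]+r*np.sin(t),0*t+z]
# bbox fit of rims using edge positions from crop pixels
def fit(ext,p,z,r,x0):
    def f(c):
        q=proj(p,circ(c,r,z));m=np.r_[q.min(0),q.max(0)];return [(m[i]-e) for i,e in enumerate(ext) if e is not None]
    s=least_squares(f,x0);return s.x,np.round(s.fun,1)
s=lambda l,t,r,b:(l/2.4+89.7,t/2.4+94.7,r/2.4+89.7,b/2.4+94.7 if b else None)
d=lambda l,t,r,b:(l/2.5+129.7,t/2.5+119.7,r/2.5+129.7,b/2.5+119.7 if b else None)
print('tin',fit(s(393,234,484,None),ps,.07,.055,[.6,-.1]),fit(d(223,143,301,None),pd,.07,.055,[.6,-.1]))
print('cup',fit(s(241,347,332,None),ps,.045,.052,[.6,-.3]),fit(d(302,85,363,None),pd,.045,.052,[.6,-.3]))
w=optics.read_camera('wrist');T=np.array(w['world_to_cam']);o=get_obs();Rt=R.from_euler('xyz',o['tool_rot'],degrees=True).as_matrix()
print('cam in tool',np.round(Rt.T@(-T[:3,:3].T@T[:3,3]-o['eef_pos']),4),np.round(Rt.T@T[:3,:3].T,2),w['camera_matrix'][0]);print(np.round(Rt,3),R.from_matrix(Rt).as_rotvec())
```

```text
knob [0.5346 0.1969 0.068 ] [0.5309 0.2004 0.068 ]
tin [ 0.5727 -0.0446  0.07  ] [ 0.5671 -0.0284  0.07  ]
cuprim [ 0.5144 -0.27    0.045 ] [ 0.5065 -0.2546  0.045 ]
htip [ 0.4004 -0.2611  0.04  ] [ 0.3926 -0.2619  0.04  ]
hbase [ 0.4581 -0.2596  0.04  ] [ 0.4596 -0.2634  0.04  ]
tin (array([ 0.57403495, -0.0457385 ]), array([-0.3, -0. ,  0.3])) (array([ 0.5680272 , -0.03278907]), array([-0.3, -0. ,  0.3]))
cup (array([ 0.51229596, -0.26786358]), array([-1.3, -0.1,  1.3])) (array([ 0.50659739, -0.25980507]), array([-0.9, -0.1,  0.9]))
cam in tool [-1.425e-01 -1.000e-04 -8.410e-02] [[-0.   -0.33  0.95]
 [ 1.    0.    0.  ]
 [-0.    0.95  0.33]] [269.10304484   0.         255.55235365]
[[-0.     0.291 -0.957]
 [-0.    -0.957 -0.291]
 [-1.     0.     0.   ]] [ 2.06236199  0.3072297  -2.0624424 ]
```

servo_tool(
  increments=[
    {"delta_pos": [0,0,0],"dr": [0.098,0,0],"hand": 0.0854},
    {"delta_pos": [0,0,0],"dr": [0.098,0,0],"hand": 0.0854},
    {"delta_pos": [0,0,0],"dr": [0.098,0,0],"hand": 0.0854},
    {"delta_pos": [0.004,-0.0325,-0.021],"dr": [0,0,0],"hand": 0.0854},
    {"delta_pos": [0.004,-0.0325,-0.021],"dr": [0,0,0],"hand": 0.0854},
    {"delta_pos": [0.004,-0.0325,-0.021],"dr": [0,0,0],"hand": 0.0854},
    {"delta_pos": [0.004,-0.0325,-0.021],"dr": [0,0,0],"hand": 0.0854},
    {"delta_pos": [0.004,-0.0325,-0.021],"dr": [0,0,0],"hand": 0.0854},
    {"delta_pos": [0.004,-0.0325,-0.021],"dr": [0,0,0],"hand": 0.0854},
    {"delta_pos": [0.004,-0.0325,-0.021],"dr": [0,0,0],"hand": 0.0854},
    {"delta_pos": [0.004,-0.0325,-0.021],"dr": [0,0,0],"hand": 0.0854},
    {"delta_pos": [0.004,-0.0325,-0.021],"dr": [0,0,0],"hand": 0.0854},
    {"delta_pos": [0.004,-0.0325,-0.021],"dr": [0,0,0],"hand": 0.0854},
    {"delta_pos": [0.004,-0.0325,-0.021],"dr": [0,0,0],"hand": 0.0854},
    {"delta_pos": [0,0,0],"dr": [0,0,0],"hand": 0.0854},
    {"delta_pos": [0,0,0],"dr": [0,0,0],"hand": 0.0854},
  ],
)

```text
t: 2.28
eef_pos: [0.4211, -0.2616, 0.1873]
tool_rot: [-116.7, 90.0, 63.7]
wrist_force: [0.1, -0.8, 0.5]
finger_gap: 0.999
```

```bash
cat >> h.py <<'E'
import json
def log():
    o=get_obs();open('log.txt','a').write(json.dumps({k:np.array(v).tolist() for k,v in o.items()})+'\n')
    print({k:np.round(o[k],3).tolist() for k in ['t','joints','eef_pos','tool_rot','wrist_force','finger_gap']})
    Rt=R.from_euler('xyz',o['tool_rot'],degrees=True).as_matrix();print('Rt cols x,y,z:',np.round(Rt.T,3).tolist());return o,Rt
E
python3 - <<'E'
from h import *
log();p=optics.read_camera('wrist');save(p,'w1')
for n in ['cup_grip','cup_rim','tin']:
    for f in optics.find_in(p,n)[:2]: print(n,np.round(f['box'],0),round(f['conf'],2))
for X in ([.508,-.264,.045],[.42,-.264,.04],[.57,-.04,.07]): print(proj(p,X))
E
```

```text
{'t': 2.283, 'joints': [35.018, 15.625, -8.144, 115.046, 2.839, 49.514, -64.261], 'eef_pos': [0.421, -0.262, 0.187], 'tool_rot': [-116.688, 89.972, 63.723], 'wrist_force': [0.098, -0.835, 0.544], 'finger_gap': 0.999}
Rt cols x,y,z: [[0.0, 0.0, -1.0], [0.007, -1.0, -0.0], [-1.0, -0.007, -0.0]]
cup_grip [208.  34. 311. 198.] 0.65
cup_rim [210.  35. 308. 200.] 0.56
tin [  0.   0. 105.  86.] 0.8
[[258.58750615  92.54718312]]
[[257.62161095 175.56542059]]
[[ 0.10752176 16.90459835]]
```

View pics/w1.png

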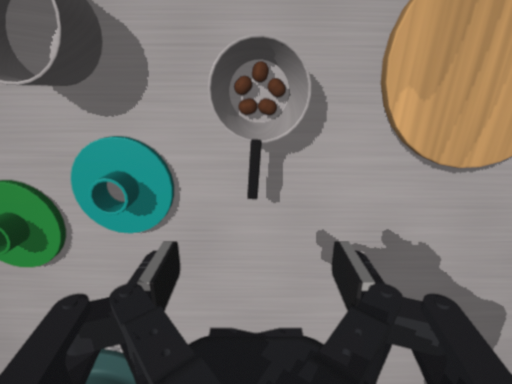

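The wrist view shows the cup rim centred near (260,88), its handle running from (256,141) to (252.5,198), with free space around it.

```bash
cat >> h.py <<'E'
from scipy.optimize import least_squares
def circ(c,r,z,n=90):
    t=np.linspace(0,2*np.pi,n);return np.c_[c[0]+r*np.cos(t),c[1]+r*np.sin(t),0*t+z]
def fit(ext,p,z,r,x0):
    def f(c):
        q=proj(p,circ(c,r,z));m=np.r_[q.min(0),q.max(0)];return [(m[i]-e) for i,e in enumerate(ext) if e is not None]
    s=least_squares(f,x0);return np.round(s.x,4),np.round(s.fun,1)
E
python3 - <<'E'
from h import *
p=optics.read_camera('wrist');a=p['image'].astype(int)
print('cup',fit((209.5,35.5,311,141.5),p,.045,.052,[.51,-.264]))
# handle: dark pixels
m=np.zeros(a.shape[:2],bool);m[144:200,235:280]=a[144:200,235:280].max(-1)<35
ys,xs=np.nonzero(m);print(len(xs))
for r in range(144,200,8):
    c=np.nonzero(m[r])[0];
    if len(c):print(r,c.min(),c.max(),np.round(at_z(p,(c.mean(),r),.047),4))
print('tip',ys.max())
print('tin',fit((None,None,61.5,84),p,.07,.055,[.57,-.04]))
E
```

```text
cup (array([ 0.5065, -0.2702]), array([-1.3, -1.7,  1.3,  2.2]))
397
144 248 255 [ 0.4546 -0.2612  0.047 ]
152 248 255 [ 0.446  -0.2612  0.047 ]
160 247 254 [ 0.4373 -0.2601  0.047 ]
168 247 254 [ 0.4285 -0.26    0.047 ]
176 247 253 [ 0.4194 -0.2594  0.047 ]
184 246 253 [ 0.4102 -0.2588  0.047 ]
192 246 252 [ 0.4008 -0.2582  0.047 ]
tip 195
tin (array([ 0.5699, -0.0438]), array([ 0., -0.]))
```

Run:
```python
from h import *
p=optics.read_camera('wrist');a=p['image'].astype(int)
for r in (148,160,175,190): print(r,a[r,240:270].max(-1).tolist())
m=a.max(-1)<60
for r in range(144,200,8):
    c=np.nonzero(m[r,240:266])[0]+240
    if len(c):print(r,c.min(),c.max(),np.round(at_z(p,(c.mean(),r),.047),4))
```

```text
148 [157, 156, 156, 157, 156, 143, 91, 44, 32, 31, 32, 31, 30, 31, 30, 31, 59, 109, 143, 149, 142, 132, 112, 103, 102, 102, 102, 102, 102, 101]
160 [152, 152, 152, 152, 142, 104, 57, 34, 33, 31, 31, 30, 31, 31, 30, 40, 87, 137, 151, 152, 152, 152, 153, 152, 144, 116, 100, 100, 99, 100]
175 [155, 155, 154, 151, 129, 78, 38, 31, 31, 31, 31, 30, 31, 31, 38, 86, 139, 153, 155, 155, 155, 154, 150, 133, 122, 108, 101, 101, 101, 101]
190 [155, 155, 154, 142, 92, 46, 32, 30, 31, 31, 31, 30, 30, 36, 84, 138, 153, 155, 155, 155, 155, 155, 146, 117, 102, 101, 101, 101, 101, 101]
144 247 257 [ 0.4546 -0.2618  0.047 ]
152 247 255 [ 0.446  -0.2607  0.047 ]
160 246 255 [ 0.4373 -0.2601  0.047 ]
168 246 254 [ 0.4285 -0.2595  0.047 ]
176 246 254 [ 0.4194 -0.2594  0.047 ]
184 245 253 [ 0.4102 -0.2582  0.047 ]
192 245 253 [ 0.4008 -0.2582  0.047 ]
```

servo_tool(
  increments=[
    {"delta_pos": [0,-0.0025,0],"dr": [0.066,0,0],"hand": 0.0854},
    {"delta_pos": [0.033,0,0],"dr": [0,0,0],"hand": 0.0854},
    {"delta_pos": [0.033,0,0],"dr": [0,0,0],"hand": 0.07},
    {"delta_pos": [0.033,0,0],"dr": [0,0,0],"hand": 0.06},
    {"delta_pos": [0.033,0,0],"dr": [0,0,0],"hand": 0.05},
    {"delta_pos": [0.034,0,0],"dr": [0,0,0],"hand": 0.04},
    {"delta_pos": [0,0,0],"dr": [0,0,0],"hand": 0.03},
    {"delta_pos": [0,0,0],"dr": [0,0,0],"hand": 0.0},
    {"delta_pos": [0,0,0],"dr": [0,0,0],"hand": 0.0},
    {"delta_pos": [0,0,0],"dr": [0,0,0],"hand": 0.0},
    {"delta_pos": [0,0,0],"dr": [0,0,0],"hand": 0.0},
  ],
  grip_force=110,
)

```text
t: 3.5
eef_pos: [0.4209, -0.2623, 0.0233]
tool_rot: [150.8, 89.8, -32.9]
wrist_force: [0.8, -0.0, -0.9]
finger_gap: 0.118
```

servo_tool(
  increments=[
    {"delta_pos": [0,0,0],"dr": [0,0,0],"hand": 0.0},
    {"delta_pos": [-0.01,0,0],"dr": [0,0,0],"hand": 0.0},
    {"delta_pos": [-0.03,0,0],"dr": [0,0,0],"hand": 0.0},
    {"delta_pos": [-0.03,0,0],"dr": [0,0,0],"hand": 0.0},
    {"delta_pos": [-0.03,0,0],"dr": [0,0,0],"hand": 0.0},
    {"delta_pos": [-0.03,0,0],"dr": [0,0,0],"hand": 0.0},
    {"delta_pos": [0,0,0],"dr": [0,0,0],"hand": 0.0},
  ],
)

```text
t: 4.08
eef_pos: [0.4232, -0.2632, 0.1581]
tool_rot: [152.9, 89.3, -30.8]
wrist_force: [0.8, -0.2, -1.4]
finger_gap: 0.118
```

Run:
```python
from h import *
log();p=optics.read_camera('wrist');save(p,'w2')
a=optics.read_camera('side');save(a,'s2')
i=np.hstack([cv2.imread('pics/w2.png')[:,:],cv2.resize(cv2.imread('pics/s2.png')[110:270,150:363],(512,384))]);cv2.imwrite('pics/v2.png',cv2.resize(i,(800,300)))
```

```text
{'t': 4.083, 'joints': [34.445, 17.906, -7.546, 116.59, 3.332, 45.016, -68.75], 'eef_pos': [0.423, -0.263, 0.158], 'tool_rot': [152.887, 89.317, -30.795], 'wrist_force': [0.824, -0.221, -1.381], 'finger_gap': 0.118}
Rt cols x,y,z: [[0.01, -0.006, -1.0], [-0.064, -0.998, 0.005], [-0.998, 0.064, -0.011]]
```

View pics/v2.png

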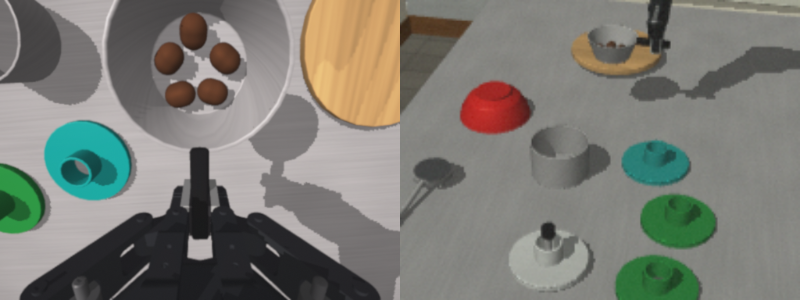

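The cup is held level with all five nutmegs (around (195,60) in the left half), and the tin and lids are undisturbed. I'll check reach for the pour with a small kinematic fit.

```bash
cat > kin.py <<'E'
from h import *
import itertools
D=[json.loads(l) for l in open('log.txt')]+[dict(joints=[70.587,26.836,-.664,91.883,.344,61.388,-3.228],eef_pos=[.189,-.6215,.2305],tool_rot=[-85.783,89.895,111.159])]
def rots(j,s):
    a='zyzyzyz';M=np.eye(3);out=[]
    for i in range(7):
        M=M@R.from_euler(a[i],s[i]*j[i],degrees=True).as_matrix();out.append(M)
    return out
best=[]
for s in itertools.product([1,-1],repeat=4):
    S=[s[0],1,s[1],1,s[2],1,s[3]]
    Q=[rots(d['joints'],S)[6].T@R.from_euler('xyz',d['tool_rot'],degrees=True).as_matrix() for d in D]
    m=R.from_matrix(Q).mean();e=max((m.inv()*R.from_matrix(q)).magnitude() for q in Q);best.append((np.degrees(e),S,m.as_matrix()))
best.sort(key=lambda b:b[0])
E0,S,M=best[0]
def A(j):
    r=rots(j,S);z=np.array([0,0,1.]);x=np.array([1.,0,0])
    return np.c_[z,r[1]@z,r[3]@z,r[6]@z,r[2]@x]
lam=1e-4
X=np.vstack([A(d['joints']) for d in D]);b=np.concatenate([d['eef_pos'] for d in D])
L=np.linalg.lstsq(X,b,rcond=1e-3)[0]
def fk(j): return A(j)@L, rots(j,S)[6]@M
lo=np.array([-144.91,-17.63,-89.93,15.96,-74.01,8.47,-167.45]);hi=np.array([144.91,115.5,88.59,139.68,254.01,105.57,167.45])
def ik(p,Rm,j0):
    def f(j):
        P,Q=fk(j);return np.r_[(P-p)*20,(R.from_matrix(Q.T@Rm)).as_rotvec()*3,(j-j0)*1e-5]
    s=least_squares(f,np.clip(j0,lo+.1,hi-.1),bounds=(lo,hi));P,Q=fk(s.x)
    return s.x,np.linalg.norm(P-p),np.degrees(R.from_matrix(Q.T@Rm).magnitude())
E
python3 - <<'E'
from kin import *
for b in best[:4]: print(round(b[0],2),b[1],np.round(b[2],2).tolist())
print(L,np.abs(X@L-np.concatenate([d['eef_pos'] for d in D])).max())
j=np.array(D[1]['joints']);Rm=R.from_euler('xyz',D[1]['tool_rot'],degrees=True).as_matrix()
for sg in (1,-1):
  for tin_dx,yaw in ((-.088,0),(0.088,180),(-.088,30),(-.088,-30)):
    jj=j.copy();out=[]
    Rz=R.from_euler('z',yaw,degrees=True).as_matrix()
    for ang in range(0,116,5):
        Ra=Rz@R.from_euler('x',-sg*ang,degrees=True).as_matrix()@np.array([[0,0,-1],[0,-1,0],[-1,0,0.]])
        g=np.array([.57,-.043,.15])+Rz@np.array([-.088,-sg*.05,0])
        jj,e,ea=ik(g+.019*Ra[:,0],Ra,jj)
        if e>.003 or ea>2:break
    print(sg,yaw,ang,round(e*1000,1),round(ea,1),np.round(jj))
E
```

```text
0.0 [-1, 1, -1, 1, -1, 1, -1] [[-0.0, -1.0, 0.0], [0.0, -0.0, -1.0], [1.0, -0.0, 0.0]]
3.85 [-1, 1, -1, 1, 1, 1, -1] [[-0.05, -1.0, -0.05], [-0.02, 0.05, -1.0], [1.0, -0.05, -0.03]]
9.65 [-1, 1, 1, 1, -1, 1, -1] [[0.05, -0.98, -0.18], [0.03, 0.18, -0.98], [1.0, 0.04, 0.04]]
11.81 [-1, 1, 1, 1, 1, 1, -1] [[0.0, -0.97, -0.23], [0.0, 0.23, -0.97], [1.0, 0.0, 0.0]]
[ 0.75556145  0.68203425  0.43732721  0.94714316 -0.03483397] 0.03424186403864582
1 0 85 2.5 4.8 [ -73.  106.   41.   43.    0.  106. -141.]
1 180 0 7.7 17.7 [ -25.   49.   89.  125.  -68.   78. -167.]
1 30 100 1.9 4.6 [ -92.  115.   13.   60.   23.   94. -167.]
1 -30 60 2.8 5.4 [ -46.   81.   30.   44.   -0.  106. -146.]
-1 0 75 1.7 3.3 [ 73.  97. -38.  43.  -0. 106. -40.]
-1 180 0 6.4 14.9 [ -18.   51.   89.  119.  -66.   80. -167.]
-1 30 55 3.1 6.0 [ 48.  77. -25.  44.  -0. 106. -30.]
-1 -30 100 2.2 5.1 [ 89. 115.  -6.  49. -31. 106. -13.]
```

servo_tool(
  increments=[
    {"delta_pos": [-0.03,-0.015,-0.015],"dr": [0,0,0],"hand": 0.0},
    {"delta_pos": [-0.03,-0.015,-0.015],"dr": [0,0,0],"hand": 0.0},
    {"delta_pos": [-0.02,-0.015,-0.015],"dr": [0,0,0.1],"hand": 0.0},
    {"delta_pos": [0,0,0],"dr": [0,0,0.1],"hand": 0.0},
    {"delta_pos": [0,0,0],"dr": [0,0,0.1],"hand": 0.0},
    {"delta_pos": [0,0,0],"dr": [0,0,0],"hand": 0.0},
  ],
)

```text
t: 4.68
eef_pos: [0.4677, -0.2143, 0.2296]
tool_rot: [89.4, 72.8, -93.8]
wrist_force: [-0.4, 1.6, -4.1]
finger_gap: 0.118
```

```bash
python3 -c "
from h import *
log()"
```

```text
{'t': 4.683, 'joints': [17.232, 12.809, -7.666, 114.407, 23.672, 53.458, -97.683], 'eef_pos': [0.468, -0.214, 0.23], 'tool_rot': [89.394, 72.778, -93.753], 'wrist_force': [-0.44, 1.565, -4.124], 'finger_gap': 0.118}
Rt cols x,y,z: [[-0.019, -0.295, -0.955], [-0.052, -0.954, 0.296], [-0.998, 0.055, 0.003]]
```

servo_tool(
  increments=[
    {"delta_pos": [0,-0.02,-0.02],"dr": [0,0.1,0],"hand": 0.0},
    {"delta_pos": [0,-0.02,-0.02],"dr": [0,0.1,0],"hand": 0.0},
    {"delta_pos": [0,-0.02,-0.02],"dr": [0,0.1,0],"hand": 0.0},
    {"delta_pos": [0,0,0],"dr": [0,0,0],"hand": 0.0},
  ],
)

```text
t: 5.02
eef_pos: [0.5299, -0.1609, 0.2168]
tool_rot: [133.9, 66.1, -46.9]
wrist_force: [-0.4, 0.4, -2.9]
finger_gap: 0.115
```

```bash
python3 -c "
from h import *
log()"
```

```text
{'t': 5.017, 'joints': [12.277, 10.955, -8.648, 120.86, 32.33, 34.538, -111.422], 'eef_pos': [0.53, -0.161, 0.217], 'tool_rot': [133.901, 66.054, -46.86], 'wrist_force': [-0.416, 0.357, -2.907], 'finger_gap': 0.115}
Rt cols x,y,z: [[0.278, -0.296, -0.914], [-0.056, -0.955, 0.292], [-0.959, -0.03, -0.281]]
```

servo_tool(
  increments=[
    {"delta_pos": [0,0,0],"dr": [0,-0.1,-0.1],"hand": 0.0},
    {"delta_pos": [0,0,-0.02],"dr": [0,-0.1,-0.1],"hand": 0.0},
    {"delta_pos": [0,0,-0.02],"dr": [0,-0.1,-0.1],"hand": 0.0},
    {"delta_pos": [0,0,0],"dr": [0,0,0],"hand": 0.0},
  ],
)

```text
t: 5.35
eef_pos: [0.5752, -0.1705, 0.2248]
tool_rot: [127.8, 86.4, -53.8]
wrist_force: [1.8, -2.3, -2.7]
finger_gap: 0.113
```

Run:
```python
s=open('kin.py').read()
s=s.replace("return np.c_[z,r[1]@z,r[3]@z,r[6]@z,r[2]@x]","return np.c_[z,r[1]@z,r[3]@z,r[6]@z,r[2]@x,r[3]@x,r[5]@x]")
s=s.replace("rcond=1e-3","rcond=1e-4")
open('kin.py','w').write(s)
from h import log
log()
from kin import *
print(best[0][0],L,np.linalg.svd(X)[1],np.abs(X@L-b).max())
```

```text
{'t': 5.35, 'joints': [21.565, 21.673, -12.047, 101.118, 8.419, 55.28, -85.827], 'eef_pos': [0.575, -0.171, 0.225], 'tool_rot': [127.816, 86.37, -53.803], 'wrist_force': [1.793, -2.306, -2.728], 'finger_gap': 0.113}
Rt cols x,y,z: [[0.037, -0.051, -0.998], [-0.029, -0.998, 0.05], [-0.999, 0.027, -0.039]]
0.0006596396368465328 [ 0.00593742  0.70619835  0.40065989  0.34880636 -0.04661688 -0.12977464
  0.03986985] [4.86671245 4.20898092 0.61315534 0.31459891 0.29982267 0.15764143
 0.09956475] 0.030578830023910986
```

Run:
```python
s=open('kin.py').read()
s=s.replace("return np.c_[z,r[1]@z,r[3]@z,r[6]@z,r[2]@x,r[3]@x,r[5]@x]","y=np.array([0,1.,0]);B=np.c_[z,r[0]@x,r[0]@y,r[2]@x,r[2]@y,r[2]@z,r[4]@x,r[4]@y,r[4]@z,r[5]@x,r[5]@z];return B[:,SEL]")
s=s.replace("lam=1e-4","import sys\nSEL=globals().get('SEL',list(range(11)))")
open('kin.py','w').write(s)
from h import *
import kin
from itertools import combinations
b=kin.b;kin.SEL=list(range(11));F=np.vstack([kin.A(d['joints']) for d in kin.D])
res=[]
for k in range(0,6):
    for c in combinations([1,2,3,4,6,7,9],k):
        sel=[0,5,8,10]+list(c)
        l=np.linalg.lstsq(F[:,sel],b,rcond=None)[0];res.append((np.abs(F[:,sel]@l-b).max(),k,sel,l))
for k in range(6):
    for r in sorted([r for r in res if r[1]==k],key=lambda r:r[0])[:2]: print(round(r[0],4),r[2],np.round(r[3],3))
l=np.linalg.lstsq(F,b,rcond=None)[0];print(np.round(F@l-b,4).reshape(-1,3))
```

```text
0.0331 [0, 5, 8, 10] [0.228 0.649 0.413 0.395]
0.0003 [0, 5, 8, 10, 2] [ 0.308  0.519  0.474  0.313 -0.034]
0.0029 [0, 5, 8, 10, 4] [ 0.297  0.526  0.466  0.311 -0.033]
0.0002 [0, 5, 8, 10, 2, 4] [ 0.307  0.52   0.473  0.313 -0.03  -0.004]
0.0003 [0, 5, 8, 10, 2, 7] [ 0.307  0.52   0.473  0.313 -0.033 -0.001]
0.0002 [0, 5, 8, 10, 1, 2, 4] [ 0.307  0.52   0.473  0.313 -0.001 -0.029 -0.004]
0.0002 [0, 5, 8, 10, 2, 4, 9] [ 0.307  0.52   0.473  0.313 -0.03  -0.004 -0.   ]
0.0001 [0, 5, 8, 10, 1, 2, 3, 4] [ 0.307  0.52   0.473  0.313 -0.001 -0.029  0.001 -0.004]
0.0001 [0, 5, 8, 10, 1, 2, 4, 9] [ 0.307  0.52   0.473  0.314 -0.001 -0.029 -0.004 -0.001]
0.0001 [0, 5, 8, 10, 1, 2, 3, 4, 7] [ 0.307  0.52   0.473  0.313 -0.001 -0.029  0.001 -0.004 -0.   ]
0.0001 [0, 5, 8, 10, 1, 2, 3, 4, 9] [ 0.307  0.52   0.473  0.313 -0.001 -0.029  0.    -0.004 -0.   ]
[[-0.     -0.0001  0.    ]
 [-0.     -0.     -0.    ]
 [-0.     -0.0001  0.    ]
 [-0.      0.     -0.    ]
 [ 0.0001  0.0001  0.0001]
 [ 0.0001  0.0001 -0.0001]]
```

```bash
sed -i "s/SEL=globals.*/SEL=[0,5,8,10,2]/" kin.py
cat > plan.py <<'E'
from kin import *
print('res',np.abs(X@L-b).max())
j=np.array(D[-2]['joints']);T=np.array([.570,-.043])
def Rc(yaw,ang,sg): return R.from_euler('z',yaw,degrees=True).as_matrix()@R.from_euler('x',-sg*ang,degrees=True).as_matrix()@np.array([[0,0,-1],[0,-1,0],[-1,0,0.]])
for H in (.16,.2):
 for sg in (1,-1):
  for yaw in range(-90,91,15):
    jj=j.copy();Rz=R.from_euler('z',yaw,degrees=True).as_matrix()
    g=np.r_[T,H]+Rz@np.array([-.088,-sg*.045,0])
    for ang in range(0,121,5):
        Ra=Rc(yaw,ang,sg);q,e,ea=ik(g+.019*Ra[:,0],Ra,jj)
        if e>.003 or ea>1.5:break
        jj=q
    if ang>85: print(H,sg,yaw,ang,np.round(jj),'wrist',np.round(g-(.313-.019)*Ra[:,0],2))
E
python3 plan.py
```

```text
res 0.0003340345043247317
0.16 1 -45 110 [ -61.  103.   77.   89.   -1.  106. -100.] wrist [0.67 0.18 0.06]
0.16 1 -30 120 [ -52.   85.   44.   94.   30.  106. -135.] wrist [0.6  0.18 0.01]
0.16 1 -15 120 [ -44.   76.   27.  102.   47.  106. -156.] wrist [0.54 0.18 0.01]
0.16 1 0 120 [ -44.   74.   24.  109.   57.  100. -167.] wrist [0.48 0.17 0.01]
0.16 1 15 120 [ -66.   90.   46.  117.   52.   70. -167.] wrist [0.43 0.14 0.01]
0.16 1 60 90 [  26.   56.  -34.  139.  155.  106. -159.] wrist [0.31 0.01 0.16]
0.16 1 75 120 [  59.   94.  -46.  123.  237.  106. -119.] wrist [ 0.34 -0.07  0.01]
0.16 1 90 120 [  76.  106.  -58.  119.  254.   70. -126.] wrist [ 0.36 -0.13  0.01]
0.16 -1 -30 120 [ 81. 111. -64. 114. -37.  47. -26.] wrist [ 0.39 -0.18  0.01]
0.16 -1 -15 120 [ 68.  92. -51. 108. -47.  72. -25.] wrist [ 0.43 -0.22  0.01]
0.16 -1 0 120 [ 60.  85. -44. 101. -45.  88. -32.] wrist [ 0.48 -0.25  0.01]
0.16 -1 15 120 [ 52.  82. -39.  93. -41. 103. -38.] wrist [ 0.54 -0.27  0.01]
0.16 -1 30 120 [ 60.  98. -62.  84. -20. 106. -66.] wrist [ 0.6  -0.27  0.01]
0.2 1 -45 120 [-63. 115.  86
[... 455 characters left out ...]
90 [  11.   47.  -31.  137.  124.  103. -167.] wrist [0.33 0.07 0.2 ]
0.2 1 60 95 [  17.   50.  -27.  140.  149.  106. -166.] wrist [0.31 0.   0.17]
0.2 1 75 120 [  59.   90.  -49.  126.  233.  106. -119.] wrist [ 0.34 -0.07  0.05]
0.2 1 90 120 [  78.  108.  -63.  122.  252.   64. -122.] wrist [ 0.36 -0.13  0.05]
0.2 -1 -30 120 [ 68.  88. -51. 117. -66.  65.  -5.] wrist [ 0.39 -0.18  0.05]
0.2 -1 -15 120 [ 62.  81. -45. 111. -58.  79. -19.] wrist [ 0.43 -0.22  0.05]
0.2 -1 0 120 [ 57.  78. -40. 103. -51.  92. -29.] wrist [ 0.48 -0.25  0.05]
0.2 -1 15 120 [ 50.  76. -36.  96. -46. 106. -37.] wrist [ 0.54 -0.27  0.05]
0.2 -1 30 120 [ 59.  93. -61.  87. -25. 106. -65.] wrist [ 0.6  -0.27  0.05]
```

servo_tool(
  increments=[
    {"delta_pos": [0.0,-0.029,0.0155],"dr": [0,0,0],"hand": 0.0},
    {"delta_pos": [0.0,-0.029,0.0155],"dr": [0,0,0],"hand": 0.0},
    {"delta_pos": [0.0,-0.029,0.0155],"dr": [0,0,0],"hand": 0.0},
    {"delta_pos": [0.01,-0.029,0.0155],"dr": [0,0,0],"hand": 0.0},
    {"delta_pos": [0.01,-0.029,0.0155],"dr": [0,0,0],"hand": 0.0},
    {"delta_pos": [0.01,-0.029,0.0155],"dr": [0,0,0],"hand": 0.0},
    {"delta_pos": [0,0,0],"dr": [0,0,0],"hand": 0.0},
    {"delta_pos": [0,0,0],"dr": [0,0,0],"hand": 0.0},
  ],
)

```text
t: 6.02
eef_pos: [0.4804, 0.0092, 0.1813]
tool_rot: [122.2, 86.3, -58.9]
wrist_force: [1.2, 0.0, -1.8]
finger_gap: 0.122
```

Run:
```python
from h import *
log()
p=optics.read_camera('wrist');save(p,'w3');a=optics.read_camera('scene');save(a,'s3')
i=np.hstack([cv2.imread('pics/w3.png'),cv2.resize(cv2.imread('pics/s3.png')[95:345,90:423],(512,384))]);cv2.imwrite('pics/v3.png',cv2.resize(i,(800,300)))
```

```text
{'t': 6.017, 'joints': [7.954, 14.64, -17.399, 118.068, 10.669, 47.015, -107.211], 'eef_pos': [0.48, 0.009, 0.181], 'tool_rot': [122.216, 86.273, -58.913], 'wrist_force': [1.211, 0.048, -1.823], 'finger_gap': 0.122}
Rt cols x,y,z: [[0.034, -0.056, -0.998], [-0.021, -0.998, 0.055], [-0.999, 0.019, -0.035]]
```

View pics/v3.png

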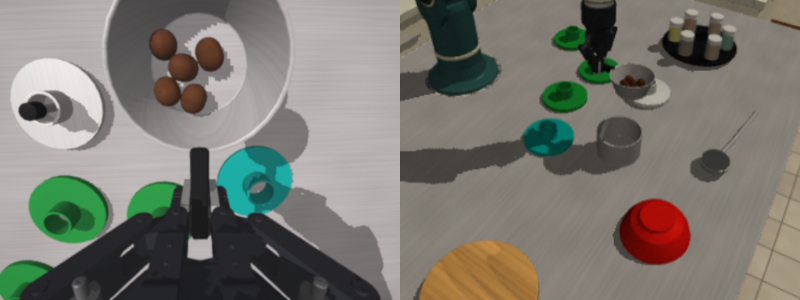

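servo_tool(
  increments=[
    {"delta_pos": [0.009,0.0,0],"dr": [0,0,-0.11],"hand": 0.0},
    {"delta_pos": [0.009,0.0,0],"dr": [0,0,-0.11],"hand": 0.0},
    {"delta_pos": [0.009,0.0,0],"dr": [0,0,-0.11],"hand": 0.0},
    {"delta_pos": [0.009,-0.0,0],"dr": [0,0,-0.11],"hand": 0.0},
    {"delta_pos": [0.009,-0.004,0],"dr": [0,0,-0.11],"hand": 0.0},
    {"delta_pos": [0,-0.0021,0],"dr": [0,0,-0.11],"hand": 0.0},
    {"delta_pos": [0,-0.0021,0],"dr": [0,0,-0.11],"hand": 0.0},
    {"delta_pos": [0,-0.0021,0],"dr": [0,0,-0.11],"hand": 0.0},
    {"delta_pos": [0,-0.0021,0],"dr": [0,0,-0.11],"hand": 0.0},
    {"delta_pos": [0,0,0],"dr": [0,0,0],"hand": 0.0},
  ],
)

```text
t: 6.95
eef_pos: [0.4846, 0.0201, 0.1413]
tool_rot: [-92.4, 36.2, 86.6]
wrist_force: [-0.7, -1.5, -3.3]
finger_gap: 0.116
```

Run:
```python
from h import *
o,Rt=log();print('grip',o['eef_pos']-.019*Rt[:,0],'tilt',np.degrees(np.arccos(-Rt[2,0])))
```

```text
{'t': 6.95, 'joints': [50.339, 39.909, -35.006, 114.74, -37.22, 54.517, -43.699], 'eef_pos': [0.485, 0.02, 0.141], 'tool_rot': [-92.433, 36.244, 86.647], 'wrist_force': [-0.692, -1.5, -3.269], 'finger_gap': 0.116}
Rt cols x,y,z: [[0.047, 0.805, -0.591], [0.008, -0.592, -0.806], [-0.999, 0.033, -0.034]]
grip [0.48369484 0.00475334 0.15249858] tilt 53.75606827606221
```

servo_tool(
  increments=[
    {"delta_pos": [0,-0.001,0],"dr": [0,0,-0.057],"hand": 0.0},
    {"delta_pos": [0,-0.001,0],"dr": [0,0,-0.057],"hand": 0.0},
    {"delta_pos": [0,-0.001,0],"dr": [0,0,-0.057],"hand": 0.0},
    {"delta_pos": [0,-0.001,0],"dr": [0,0,-0.057],"hand": 0.0},
    {"delta_pos": [0,-0.001,0],"dr": [0,0,-0.057],"hand": 0.0},
    {"delta_pos": [0,-0.001,0],"dr": [0,0,-0.057],"hand": 0.0},
    {"delta_pos": [0,-0.001,0],"dr": [0,0,-0.057],"hand": 0.0},
    {"delta_pos": [0,-0.001,0],"dr": [0,0,-0.057],"hand": 0.0},
    {"delta_pos": [0,-0.001,0],"dr": [0,0,-0.057],"hand": 0.0},
    {"delta_pos": [0,-0.001,0],"dr": [0,0,-0.057],"hand": 0.0},
    {"delta_pos": [0,-0.001,0],"dr": [0,0,-0.057],"hand": 0.0},
    {"delta_pos": [0,-0.001,0],"dr": [0,0,-0.057],"hand": 0.0},
    {"delta_pos": [0,-0.001,0],"dr": [0,0,-0.057],"hand": 0.0},
    {"delta_pos": [0,-0.001,0],"dr": [0,0,-0.057],"hand": 0.0},
    {"delta_pos": [0,0,0],"dr": [0,0,0],"hand": 0.0},
    {"delta_pos": [0,0,0],"dr": [0,0,0],"hand": 0.0},
  ],
)

```text
t: 8.28
eef_pos: [0.484, 0.0294, 0.1575]
tool_rot: [-92.2, -9.0, 89.1]
wrist_force: [-0.3, -0.2, -1.3]
finger_gap: 0.117
```

Run:
```python
from h import *
o,Rt=log();print('grip',o['eef_pos']-.019*Rt[:,0],'tilt',np.degrees(np.arccos(-Rt[2,0])))
p=optics.read_camera('side');save(p,'w4');a=optics.read_camera('scene');save(a,'s4')
for n,q in (('side',p),('scene',a)):
  for k in ('nut0',):
    print(n,[(np.round(f['box']).tolist(),round(f['conf'],2)) for f in optics.find_in(q,k)])
i=np.hstack([cv2.resize(cv2.imread('pics/w4.png')[130:250,170:330],(512,384)),cv2.resize(cv2.imread('pics/s4.png')[110:260,210:410],(512,384))]);cv2.imwrite('pics/v4.png',cv2.resize(i,(800,300)))
```

```text
{'t': 8.283, 'joints': [58.51, 70.413, -40.333, 105.456, -44.057, 77.761, -30.234], 'eef_pos': [0.484, 0.029, 0.157], 'tool_rot': [-92.204, -8.986, 89.098], 'wrist_force': [-0.269, -0.213, -1.259], 'finger_gap': 0.117}
Rt cols x,y,z: [[0.016, 0.988, 0.156], [0.041, 0.155, -0.987], [-0.999, 0.022, -0.038]]
grip [0.48373464 0.01065531 0.15448441] tilt 98.98604296424071
side [([182.0, 152.0, 213.0, 179.0], 0.56)]
scene []
```

View pics/v4.png

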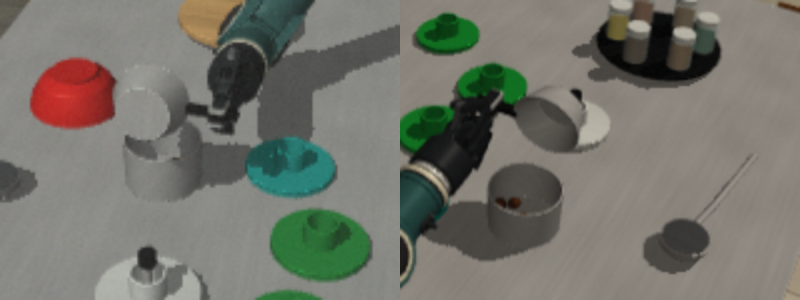

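servo_tool(
  increments=[
    {"delta_pos": [0,0.002,0],"dr": [0,0,0.108],"hand": 0.0},
    {"delta_pos": [0,0.002,0],"dr": [0,0,0.108],"hand": 0.0},
    {"delta_pos": [0,0.002,0],"dr": [0,0,0.108],"hand": 0.0},
    {"delta_pos": [0,0.002,0],"dr": [0,0,0.108],"hand": 0.0},
    {"delta_pos": [0,0.002,0],"dr": [0,0,0.108],"hand": 0.0},
    {"delta_pos": [0,0.002,0],"dr": [0,0,0.108],"hand": 0.0},
    {"delta_pos": [0,0.002,0],"dr": [0,0,0.108],"hand": 0.0},
    {"delta_pos": [0,0.002,0],"dr": [0,0,0.108],"hand": 0.0},
    {"delta_pos": [0,0.002,0],"dr": [0,0,0.108],"hand": 0.0},
    {"delta_pos": [0,0.002,0],"dr": [0,0,0.108],"hand": 0.0},
    {"delta_pos": [0,0.002,0],"dr": [0,0,0.108],"hand": 0.0},
    {"delta_pos": [0,0.002,0],"dr": [0,0,0.108],"hand": 0.0},
    {"delta_pos": [0,0.002,0],"dr": [0,0,0.108],"hand": 0.0},
    {"delta_pos": [-0.01,0.002,0],"dr": [0,0,0.108],"hand": 0.0},
    {"delta_pos": [-0.01,0.002,0],"dr": [0,0,0.108],"hand": 0.0},
    {"delta_pos": [-0.01,0.002,0],"dr": [0,0,0.108],"hand": 0.0},
    {"delta_pos": [0,0,0],"dr": [0,0,0],"hand": 0.0},
    {"delta_pos": [0,0,0],"dr": [0,0,0],"hand": 0.0},
  ],
)

```text
t: 9.98
eef_pos: [0.4825, 0.0091, 0.1661]
tool_rot: [-170.7, 87.7, 8.4]
wrist_force: [0.6, -0.3, -1.5]
finger_gap: 0.108
```

Run:
```python
from h import *
o,Rt=log();print('grip',o['eef_pos']-.019*Rt[:,0],'tilt',np.degrees(np.arccos(-Rt[2,0])))
p=optics.read_camera('wrist');a=p['image'].astype(int);br=(a[...,0]>1.5*a[...,2])&(a[...,0]>50)&(a[...,0]<160)
n,lab,st,c=cv2.connectedComponentsWithStats(br.astype(np.uint8));print([(s[:5].tolist()) for s in st[1:] if s[4]>30])
save(p,'w5')
# rows of turn to make tool x down keeping yaw
want=np.array([[0,0,-1],[0,-1,0],[-1,0,0.]]);print('dr to level',np.round(R.from_matrix(Rt.T@want).as_rotvec(),3))
```

```text
{'t': 9.983, 'joints': [7.621, 15.567, -14.408, 119.028, 5.419, 43.666, -100.892], 'eef_pos': [0.482, 0.009, 0.166], 'tool_rot': [-170.735, 87.669, 8.424], 'wrist_force': [0.584, -0.284, -1.497], 'finger_gap': 0.108}
Rt cols x,y,z: [[0.04, 0.006, -0.999], [-0.015, -1.0, -0.007], [-0.999, 0.015, -0.04]]
grip [0.48169304 0.00900132 0.18507084] tilt 2.3312091901731384
[]
dr to level [-0.015 -0.04   0.006]
```

servo_tool(
  increments=[
    {"delta_pos": [0,0,0],"dr": [0,-0.04,0],"hand": 0.0},
    {"delta_pos": [0,0.033,0.0065],"dr": [0,0,0],"hand": 0.0},
    {"delta_pos": [0,0.033,0.0065],"dr": [0,0,0],"hand": 0.0},
    {"delta_pos": [0,0.033,0.0065],"dr": [0,0,0],"hand": 0.0},
    {"delta_pos": [0,0.033,0.0065],"dr": [0,0,0],"hand": 0.0},
    {"delta_pos": [0,0.033,0.0065],"dr": [0,0,0],"hand": 0.0},
    {"delta_pos": [0,0.033,0.0065],"dr": [0,0,0],"hand": 0.0},
    {"delta_pos": [0,0.033,0.0065],"dr": [0,0,0],"hand": 0.0},
    {"delta_pos": [0,0.033,0.0065],"dr": [0,0,0],"hand": 0.0},
    {"delta_pos": [0.026,0,0],"dr": [0,0,0],"hand": 0.0},
    {"delta_pos": [0.026,0,0],"dr": [0,0,0],"hand": 0.0},
    {"delta_pos": [0.026,0,0],"dr": [0,0,0],"hand": 0.0},
    {"delta_pos": [0.02,0,0],"dr": [0,0,0],"hand": 0.0},
    {"delta_pos": [0,0,0],"dr": [0,0,0],"hand": 0.0},
    {"delta_pos": [0,0,0],"dr": [0,0,0],"hand": 0.0},
  ],
)

```text
t: 11.28
eef_pos: [0.4227, -0.2571, 0.0647]
tool_rot: [-57.0, 89.5, 121.5]
wrist_force: [0.1, -0.4, -0.8]
finger_gap: 0.117
```

Run:
```python
from h import *
log()
p=optics.read_camera('side');save(p,'d5');i=cv2.resize(cv2.imread('pics/d5.png')[125:245,190:350],(640,480),interpolation=2)
cv2.imwrite('pics/v5.png',np.hstack([i[:,:400],cv2.resize(cv2.imread('pics/w5.png'),(400,300))] if 0 else [i]))
```

```text
{'t': 11.283, 'joints': [32.19, 26.959, -5.544, 119.304, 3.998, 34.334, -67.509], 'eef_pos': [0.423, -0.257, 0.065], 'tool_rot': [-57.049, 89.505, 121.518], 'wrist_force': [0.134, -0.427, -0.794], 'finger_gap': 0.117}
Rt cols x,y,z: [[-0.005, 0.007, -1.0], [-0.025, -1.0, -0.007], [-1.0, 0.025, 0.005]]
```

View pics/v5.png

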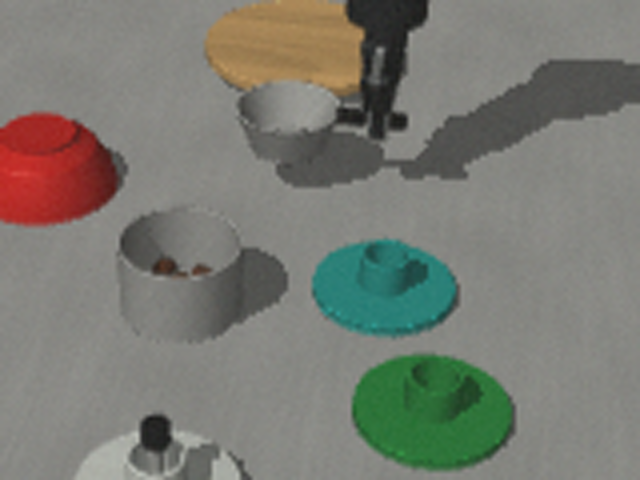

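The cup is upright and empty, nutmegs are visible in the tin (around (180,265)), and nothing else has moved. I'll set the cup down next.

servo_tool(
  increments=[
    {"delta_pos": [0.012,0,0],"dr": [0,0,0],"hand": 0.0},
    {"delta_pos": [0.012,0,0],"dr": [0,0,0],"hand": 0.0},
    {"delta_pos": [0.008,0,0],"dr": [0,0,0],"hand": 0.0},
    {"delta_pos": [0.003,0,0],"dr": [0,0,0],"hand": 0.0},
    {"delta_pos": [0.003,0,0],"dr": [0,0,0],"hand": 0.0},
    {"delta_pos": [0.002,0,0],"dr": [0,0,0],"hand": 0.0},
    {"delta_pos": [0,0,0],"dr": [0,0,0],"hand": 0.0},
  ],
)

```text
t: 11.92
eef_pos: [0.4253, -0.2561, 0.0264]
tool_rot: [-76.6, 89.8, 102.2]
wrist_force: [-0.3, -0.4, -1.3]
finger_gap: 0.115
```

servo_tool(
  increments=[
    {"delta_pos": [0,0,0],"dr": [0,0,0],"hand": 0.015},
    {"delta_pos": [0,0,0],"dr": [0,0,0],"hand": 0.025},
    {"delta_pos": [0,0,0],"dr": [0,0,0],"hand": 0.04},
    {"delta_pos": [0,0,0],"dr": [0,0,0],"hand": 0.05},
    {"delta_pos": [0,0,0],"dr": [0,0,0],"hand": 0.05},
    {"delta_pos": [-0.015,0,0],"dr": [0,0,0],"hand": 0.05},
    {"delta_pos": [-0.035,0,0],"dr": [0,0,0],"hand": 0.05},
    {"delta_pos": [-0.04,0,0],"dr": [0,0,0],"hand": 0.0854},
    {"delta_pos": [-0.04,-0.005,0],"dr": [0,0,0],"hand": 0.0854},
    {"delta_pos": [-0.04,-0.02,0],"dr": [0,0,0],"hand": 0.0854},
    {"delta_pos": [-0.02,-0.035,-0.01],"dr": [0,0,0],"hand": 0.0854},
    {"delta_pos": [-0.015,-0.035,-0.015],"dr": [0,0,0],"hand": 0.0854},
    {"delta_pos": [0,-0.035,-0.015],"dr": [0,0,0],"hand": 0.0854},
    {"delta_pos": [0,-0.035,-0.015],"dr": [0,0,0],"hand": 0.0854},
    {"delta_pos": [0,-0.035,-0.015],"dr": [0,0,0],"hand": 0.0854},
    {"delta_pos": [0,0,0],"dr": [0,0,0],"hand": 0.0854},
  ],
)

```text
t: 13.25
eef_pos: [0.502, -0.0514, 0.2299]
tool_rot: [-102.4, 89.5, 77.0]
wrist_force: [0.5, 0.2, 0.2]
finger_gap: 0.998
```

Run:
```python
from h import *
log()
p=optics.read_camera('wrist');save(p,'w6');np.save('w6.npy',p,allow_pickle=True)
p=optics.read_camera('side');save(p,'d6')
i=np.hstack([cv2.imread('pics/w6.png'),cv2.resize(cv2.imread('pics/d6.png')[125:245,190:350],(512,384))]);cv2.imwrite('pics/v6.png',cv2.resize(i,(800,300)))
```

```text
{'t': 13.25, 'joints': [15.069, 13.831, -14.691, 111.269, 3.685, 55.294, -91.884], 'eef_pos': [0.502, -0.051, 0.23], 'tool_rot': [-102.417, 89.543, 77.007], 'wrist_force': [0.509, 0.247, 0.235], 'finger_gap': 0.998}
Rt cols x,y,z: [[0.002, 0.008, -1.0], [-0.01, -1.0, -0.008], [-1.0, 0.01, -0.002]]
```

View pics/v6.png

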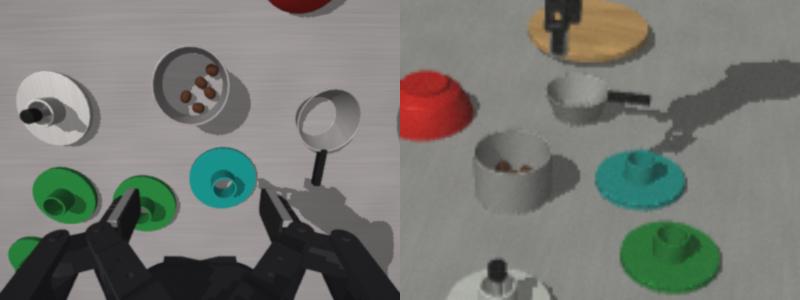

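Five nutmegs lie in the tin (190–212, 70–108 in the left half) and the cup stands upright and empty. Next I'll measure the tin and the lids.

Run:
```python
from h import *
p=np.load('w6.npy',allow_pickle=True).item();a=p['image'];g=cv2.cvtColor(a,cv2.COLOR_RGB2GRAY)
print('tin coarse',fit((194.6,57.6,293,160),p,.07,.055,[.57,-.043]))
# edge-based refinement: sum of gradient magnitude along projected rim circle
gm=cv2.magnitude(cv2.Sobel(cv2.GaussianBlur(g,(0,0),1).astype(np.float32),5,1,0),cv2.Sobel(cv2.GaussianBlur(g,(0,0),1).astype(np.float32),5,0,1))
def score(c,r,z):
    q=proj(p,circ(c,r,z,180)).astype(np.float32);return cv2.remap(gm,q[:,:1],q[:,1:],1).mean()
def search(c0,r,z):
    best=max((score((c0[0]+dx/1e3,c0[1]+dy/1e3),r,z),dx,dy) for dx in range(-15,16) for dy in range(-15,16));return round(best[0],1),c0[0]+best[1]/1e3,c0[1]+best[2]/1e3
print('tin',search((.57,-.043),.055,.07),search((.57,-.043),.052,.07))
print('lid plate top',search((.533,.199),.0645,.016),'skirt bottom',search((.533,.199),.0645,.004))
print('collar',search((.533,.199),.023,.048))
m=(a.max(-1)<60)[100:200,20:80];n,l,s,c=cv2.connectedComponentsWithStats(m.astype(np.uint8));
for st,cc in zip(s[1:],c[1:]):
    if st[4]>60: print('dark',st,cc+[20,100],at_z(p,cc+[20,100],.070))
```

```text
tin coarse (array([ 0.5693, -0.0381]), array([-1.5, -1. ,  1.5,  1.5]))
tin (np.float32(84.6), 0.566, -0.038) (np.float32(144.4), 0.57, -0.037)
lid plate top (np.float32(128.4), 0.532, 0.203) skirt bottom (np.float32(125.7), 0.531, 0.21000000000000002)
collar (np.float32(112.4), 0.527, 0.20500000000000002)
dark [  6  38  31  20 442] [ 40.52036199 147.51131222] [0.53313904 0.19803924 0.07      ]
```

servo_tool(
  increments=[
    {"delta_pos": [0.004,-0.036,-0.0045],"dr": [0,0,0],"hand": 0.0854},
    {"delta_pos": [0.004,-0.036,-0.0045],"dr": [0,0,0],"hand": 0.0854},
    {"delta_pos": [0.004,-0.036,-0.0045],"dr": [0,0,0],"hand": 0.0854},
    {"delta_pos": [0.004,-0.036,-0.0045],"dr": [0,0,0],"hand": 0.0854},
    {"delta_pos": [0.004,-0.036,-0.0045],"dr": [0,0,0],"hand": 0.0854},
    {"delta_pos": [0.004,-0.036,-0.0045],"dr": [0,0,0],"hand": 0.0854},
    {"delta_pos": [0.004,-0.036,-0.0045],"dr": [0,0,0],"hand": 0.0854},
    {"delta_pos": [0,0,0],"dr": [0,0,0],"hand": 0.07},
    {"delta_pos": [0,0,0],"dr": [0,0,0],"hand": 0.06},
  ],
)

```text
t: 14.1
eef_pos: [0.5358, 0.1924, 0.2015]
tool_rot: [-55.6, 89.7, 123.3]
wrist_force: [1.0, -0.3, -0.6]
finger_gap: 0.748
```

Run:
```python
from h import *
o,Rt=log();print('level',np.round(R.from_matrix(Rt.T@np.array([[0,0,-1],[0,-1,0],[-1,0,0.]])).as_rotvec(),3))
p=optics.read_camera('wrist');save(p,'w7');np.save('w7.npy',p,allow_pickle=True)
a=p['image'];g=cv2.GaussianBlur(cv2.cvtColor(a,cv2.COLOR_RGB2GRAY),(0,0),1).astype(np.float32)
gm=cv2.magnitude(cv2.Sobel(g,5,1,0),cv2.Sobel(g,5,0,1))
def score(c,r,z):
    q=proj(p,circ(c,r,z,180)).astype(np.float32);return cv2.remap(gm,q[:,:1],q[:,1:],1).mean()
def search(c0,r,z):
    best=max((score((c0[0]+dx/1e3,c0[1]+dy/1e3),r,z),dx,dy) for dx in range(-15,16) for dy in range(-15,16));return round(float(best[0]),1),c0[0]+best[1]/1e3,c0[1]+best[2]/1e3
print('plate',search((.533,.199),.0645,.016),'collar',search((.533,.199),.023,.048),'knobtop',search((.533,.199),.011,.078))
print(proj(p,[[.533,.199,.078],[.533,.199,.068]]))
for n in ('inner_knob','susan'): print(n,[(np.round(f['box']).tolist(),round(f['conf'],2)) for f in optics.find_in(p,n)][:2])
```

```text
{'t': 14.1, 'joints': [-7.207, 22.671, -19.836, 103.927, 8.877, 54.982, -121.805], 'eef_pos': [0.536, 0.192, 0.201], 'tool_rot': [-55.604, 89.742, 123.335], 'wrist_force': [0.972, -0.31, -0.574], 'finger_gap': 0.748}
Rt cols x,y,z: [[-0.002, 0.004, -1.0], [-0.019, -1.0, -0.004], [-1.0, 0.019, 0.003]]
level [-0.019  0.003  0.004]
plate (102.2, 0.532, 0.20400000000000001) collar (128.9, 0.535, 0.199) knobtop (167.8, 0.534, 0.201)
[[249.65648776 183.34033754]
 [249.87693513 180.43213338]]
inner_knob [([232.0, 159.0, 260.0, 194.0], 0.9)]
susan [([0.0, 42.0, 94.0, 243.0], 0.84)]
```

View pics/w7.png

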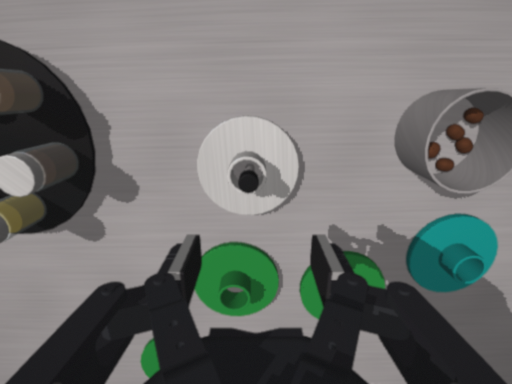

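The wrist view shows the nested pair centred near (248,165), its knob top at (248,182), about 100 mm clear of the lazy Susan; the tin with five nutmegs is at the right. I'll grip the knob.

servo_tool(
  increments=[
    {"delta_pos": [0.02,-0.007,0.0015],"dr": [0,0,0],"hand": 0.06},
    {"delta_pos": [0.034,0,0],"dr": [0,0,0],"hand": 0.06},
    {"delta_pos": [0.034,0,0],"dr": [0,0,0],"hand": 0.06},
    {"delta_pos": [0.034,0,0],"dr": [0,0,0],"hand": 0.06},
    {"delta_pos": [0.015,0,0],"dr": [0,0,0],"hand": 0.06},
    {"delta_pos": [0.01,0,0],"dr": [0,0,0],"hand": 0.05},
    {"delta_pos": [0,0,0],"dr": [0,0,0],"hand": 0.05},
    {"delta_pos": [0,0,0],"dr": [0,0,0],"hand": 0.05},
  ],
)

```text
t: 14.92
eef_pos: [0.5353, 0.1984, 0.0557]
tool_rot: [-80.4, 89.8, 98.3]
wrist_force: [0.4, 0.4, 0.8]
finger_gap: 0.585
```

Run:
```python
from h import *
log()
```

```text
{'t': 14.917, 'joints': [-10.725, 34.216, -16.544, 108.792, 14.408, 38.938, -127.106], 'eef_pos': [0.535, 0.198, 0.056], 'tool_rot': [-80.397, 89.774, 98.313], 'wrist_force': [0.434, 0.369, 0.837], 'finger_gap': 0.585}
Rt cols x,y,z: [[-0.001, 0.004, -1.0], [-0.023, -1.0, -0.004], [-1.0, 0.023, 0.001]]
```

servo_tool(
  increments=[
    {"delta_pos": [0.002,-0.002,0.001],"dr": [0,0,0],"hand": 0.04},
    {"delta_pos": [0,0,0],"dr": [0,0,0],"hand": 0.03},
    {"delta_pos": [0,0,0],"dr": [0,0,0],"hand": 0.02},
    {"delta_pos": [0,0,0],"dr": [0,0,0],"hand": 0.0},
    {"delta_pos": [0,0,0],"dr": [0,0,0],"hand": 0.0},
    {"delta_pos": [0,0,0],"dr": [0,0,0],"hand": 0.0},
  ],
  grip_force=70,
)

```text
t: 15.42
eef_pos: [0.5344, 0.2012, 0.0544]
tool_rot: [-94.2, 89.8, 84.6]
wrist_force: [-0.9, -2.1, 6.7]
finger_gap: 0.228
```

servo_tool(
  increments=[
    {"delta_pos": [-0.01,0,0],"dr": [0,0,0],"hand": 0.0},
    {"delta_pos": [-0.02,0,0],"dr": [0,0,0],"hand": 0.0},
    {"delta_pos": [-0.03,0,0],"dr": [0,0,0],"hand": 0.0},
    {"delta_pos": [-0.03,0,0],"dr": [0,0,0],"hand": 0.0},
    {"delta_pos": [-0.03,0,0],"dr": [0,0,0],"hand": 0.0},
    {"delta_pos": [-0.02,0,0],"dr": [0,0,0],"hand": 0.0},
    {"delta_pos": [-0.01,0,0],"dr": [0,0,0],"hand": 0.0},
    {"delta_pos": [0,0,0],"dr": [0,0,0],"hand": 0.0},
  ],
)

```text
t: 16.08
eef_pos: [0.5349, 0.2014, 0.2057]
tool_rot: [-117.7, 89.6, 61.1]
wrist_force: [0.1, -0.2, -2.9]
finger_gap: 0.232
```

Run:
```python
from h import *
log()
p=optics.read_camera('side');save(p,'d8');q=optics.read_camera('wrist');save(q,'w8')
i=np.hstack([cv2.imread('pics/w8.png'),cv2.resize(cv2.imread('pics/d8.png')[150:294,150:342],(512,384))]);cv2.imwrite('pics/v8.png',cv2.resize(i,(800,300)))
```

```text
{'t': 16.083, 'joints': [-7.794, 22.474, -20.209, 103.636, 9.004, 55.178, -122.898], 'eef_pos': [0.535, 0.201, 0.206], 'tool_rot': [-117.746, 89.636, 61.067], 'wrist_force': [0.107, -0.232, -2.916], 'finger_gap': 0.232}
Rt cols x,y,z: [[0.003, 0.006, -1.0], [-0.021, -1.0, -0.006], [-1.0, 0.021, -0.003]]
```

View pics/v8.png

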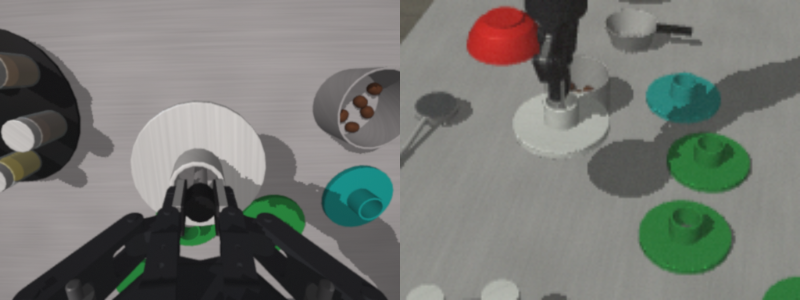

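servo_tool(
  increments=[
    {"delta_pos": [0,0.015,-0.0025],"dr": [0,0,0],"hand": 0.0},
    {"delta_pos": [0,0.03,-0.005],"dr": [0,0,0],"hand": 0.0},
    {"delta_pos": [0,0.03,-0.005],"dr": [0,0,0],"hand": 0.0},
    {"delta_pos": [0,0.03,-0.005],"dr": [0,0,0],"hand": 0.0},
    {"delta_pos": [0,0.03,-0.005],"dr": [0,0,0],"hand": 0.0},
    {"delta_pos": [0,0.03,-0.005],"dr": [0,0,0],"hand": 0.0},
    {"delta_pos": [0,0.03,-0.005],"dr": [0,0,0],"hand": 0.0},
    {"delta_pos": [0,0.028,-0.005],"dr": [0,0,0],"hand": 0.0},
    {"delta_pos": [0,0.015,-0.0025],"dr": [0,0,0],"hand": 0.0},
    {"delta_pos": [0.015,0,0],"dr": [0,0,0],"hand": 0.0},
    {"delta_pos": [0.02,0,0],"dr": [0,0,0],"hand": 0.0},
    {"delta_pos": [0.015,0,0],"dr": [0,0,0],"hand": 0.0},
    {"delta_pos": [0.008,0,0],"dr": [0,0,0],"hand": 0.0},
    {"delta_pos": [0,0,0],"dr": [0,0,0],"hand": 0.0},
    {"delta_pos": [0,0,0],"dr": [0,0,0],"hand": 0.0},
  ],
)

```text
t: 17.43
eef_pos: [0.5682, -0.0375, 0.143]
tool_rot: [-49.0, 89.7, 129.8]
wrist_force: [-0.0, 0.1, -2.5]
finger_gap: 0.233
```

Run:
```python
from h import *
o,Rt=log();e=o['eef_pos']
c=np.array([e[0],e[1]])
out=[]
for n in ('scene','side'):
    p=optics.read_camera(n);save(p,n+'9');im=cv2.imread(f'pics/{n}9.png')
    u,v=proj(p,[*c,.08])[0].astype(int);u0,v0=u-45,v-35
    big=cv2.resize(im[v0:v0+70,u0:u0+90],None,fx=4.4,fy=4.4,interpolation=cv2.INTER_CUBIC)
    for cc,r,z,col in ((( .570,-.0375),.055,.07,(0,0,255)),(( .570,-.0375),.055,.0,(0,0,255)),(c,.0645,e[2]-.0544+.016,(0,255,0))):
        q=(proj(p,circ(cc,r,z))-[u0-.5,v0-.5])*4.4
        cv2.polylines(big,[q.round().astype(int)],True,col,1)
    out.append(big)
cv2.imwrite('pics/v9.png',np.hstack(out))
```

```text
{'t': 17.433, 'joints': [12.202, 26.411, -14.794, 106.599, 8.41, 48.266, -97.926], 'eef_pos': [0.568, -0.038, 0.143], 'tool_rot': [-49.024, 89.672, 129.8], 'wrist_force': [-0.015, 0.134, -2.547], 'finger_gap': 0.233}
Rt cols x,y,z: [[-0.004, 0.004, -1.0], [-0.021, -1.0, -0.004], [-1.0, 0.021, 0.004]]
```

View pics/v9.png

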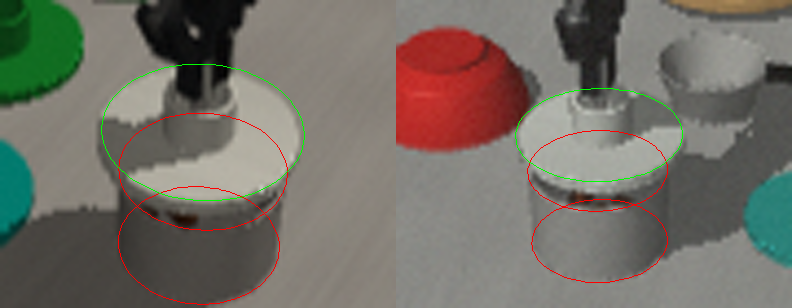

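The predicted tin outline matches in both views and the lids hang level over it (plate edges 98–300 in the left panel, 517–683 in the right). I'll lower them.

servo_tool(
  increments=[
    {"delta_pos": [0.008,0,-0.0015],"dr": [0,0,0],"hand": 0.0},
    {"delta_pos": [0.006,0,0],"dr": [0,0,0],"hand": 0.0},
    {"delta_pos": [0.004,0,0],"dr": [0,0,0],"hand": 0.0},
    {"delta_pos": [0.003,0,0],"dr": [0,0,0],"hand": 0.0},
    {"delta_pos": [0.002,0,0],"dr": [0,0,0],"hand": 0.0},
    {"delta_pos": [0,0,0],"dr": [0,0,0],"hand": 0.0},
  ],
)

```text
t: 18.03
eef_pos: [0.57, -0.0377, 0.1205]
tool_rot: [-61.0, 89.7, 117.8]
wrist_force: [-0.7, 0.2, -3.2]
finger_gap: 0.227
```

servo_tool(
  increments=[
    {"delta_pos": [0.001,0,0],"dr": [0,0,0],"hand": 0.0},
    {"delta_pos": [0.001,0,0],"dr": [0,0,0],"hand": 0.0},
    {"delta_pos": [0,0,0],"dr": [0,0,0],"hand": 0.0},
  ],
)

```text
t: 18.28
eef_pos: [0.5703, -0.0376, 0.1191]
tool_rot: [-72.5, 89.8, 106.3]
wrist_force: [0.3, 0.4, -2.4]
finger_gap: 0.231
```

servo_tool(
  increments=[
    {"delta_pos": [0.001,0,0],"dr": [0,0,0],"hand": 0.0},
    {"delta_pos": [0.001,0,0],"dr": [0,0,0],"hand": 0.0},
    {"delta_pos": [0,0,0],"dr": [0,0,0],"hand": 0.0},
    {"delta_pos": [0,0,0],"dr": [0,0,0],"hand": 0.0},
  ],
)

```text
t: 18.62
eef_pos: [0.5703, -0.0376, 0.1171]
tool_rot: [-72.1, 89.8, 106.7]
wrist_force: [0.3, -0.2, -3.0]
finger_gap: 0.23
```

servo_tool(
  increments=[
    {"delta_pos": [0.001,0,0],"dr": [0,0,0],"hand": 0.0},
    {"delta_pos": [0,0,0],"dr": [0,0,0],"hand": 0.0},
    {"delta_pos": [0,0,0],"dr": [0,0,0],"hand": 0.0},
  ],
)

```text
t: 18.87
eef_pos: [0.5704, -0.038, 0.1166]
tool_rot: [-75.6, 89.8, 103.2]
wrist_force: [-2.6, -1.0, 2.2]
finger_gap: 0.233
```

servo_tool(
  increments=[
    {"delta_pos": [0,0,0],"dr": [0,0,0],"hand": 0.03},
    {"delta_pos": [0,0,0],"dr": [0,0,0],"hand": 0.04},
    {"delta_pos": [0,0,0],"dr": [0,0,0],"hand": 0.05},
    {"delta_pos": [-0.005,0,0],"dr": [0,0,0],"hand": 0.06},
    {"delta_pos": [-0.01,0,0],"dr": [0,0,0],"hand": 0.06},
    {"delta_pos": [-0.02,0,0],"dr": [0,0,0],"hand": 0.07},
    {"delta_pos": [-0.03,0,0],"dr": [0,0,0],"hand": 0.0854},
    {"delta_pos": [-0.03,0,0],"dr": [0,0,0],"hand": 0.0854},
    {"delta_pos": [0,0,0],"dr": [0,0,0],"hand": 0.0854},
    {"delta_pos": [0,0,0],"dr": [0,0,0],"hand": 0.0854},
  ],
)

```text
t: 19.7
eef_pos: [0.5719, -0.038, 0.2141]
tool_rot: [-138.9, 89.7, 39.9]
wrist_force: [-0.3, 0.1, -1.1]
finger_gap: 0.998
```

Run:
```python
from h import *
o,Rt=log()
p=optics.read_camera('wrist');save(p,'w10')
g=cv2.GaussianBlur(cv2.cvtColor(p['image'],cv2.COLOR_RGB2GRAY),(0,0),1).astype(np.float32)
gm=cv2.magnitude(cv2.Sobel(g,5,1,0),cv2.Sobel(g,5,0,1))
def search(c0,r,z):
    f=lambda c:cv2.remap(gm,*[a for a in np.split(proj(p,circ(c,r,z,180)).astype(np.float32),2,1)],1).mean()
    b=max((f((c0[0]+dx/1e3,c0[1]+dy/1e3)),dx,dy) for dx in range(-12,13) for dy in range(-12,13));return round(float(b[0]),1),round(c0[0]+b[1]/1e3,4),round(c0[1]+b[2]/1e3,4)
c=(.570,-.038)
print('plate',search(c,.0645,.078),'collar',search(c,.023,.110),'collar in',search(c,.019,.110),'knob',search(c,.011,.140))
q=optics.read_camera('side');save(q,'d10')
i=np.hstack([cv2.imread('pics/w10.png'),cv2.resize(cv2.imread('pics/d10.png')[140:236,170:298],(512,384),interpolation=2)]);cv2.imwrite('pics/v10.png',cv2.resize(i,(800,300)))
```

```text
{'t': 19.7, 'joints': [13.094, 21.514, -15.697, 103.174, 6.638, 55.973, -96.452], 'eef_pos': [0.572, -0.038, 0.214], 'tool_rot': [-138.919, 89.682, 39.889], 'wrist_force': [-0.31, 0.121, -1.06], 'finger_gap': 0.998}
Rt cols x,y,z: [[0.004, 0.004, -1.0], [-0.021, -1.0, -0.004], [-1.0, 0.021, -0.004]]
plate (99.5, 0.568, -0.037) collar (121.4, 0.569, -0.042) collar in (165.2, 0.568, -0.038) knob (159.2, 0.57, -0.038)
```

View pics/v10.png

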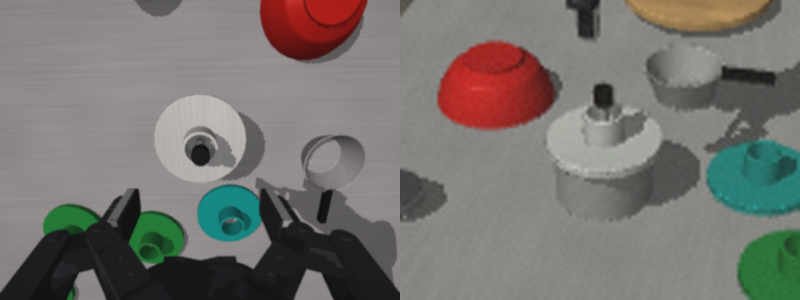

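The pair sits level on the tin (wrist view (200,140); side view (603,140)). I'll take the collar now.

servo_tool(
  increments=[
    {"delta_pos": [0.02,0,0.003],"dr": [0,0,0],"hand": 0.0854},
    {"delta_pos": [0.03,0,0],"dr": [0,0,0],"hand": 0.0854},
    {"delta_pos": [0.03,0,0],"dr": [0,0,0],"hand": 0.0854},
    {"delta_pos": [0.03,0,0],"dr": [0,0,0],"hand": 0.0854},
    {"delta_pos": [0.012,0,0],"dr": [0,0,0],"hand": 0.08},
    {"delta_pos": [0.006,0,0],"dr": [0,0,0],"hand": 0.075},
    {"delta_pos": [0,0,0],"dr": [0,0,0],"hand": 0.07},
    {"delta_pos": [0,0,0],"dr": [0,0,0],"hand": 0.065},
  ],
  grip_force=50,
)

```text
t: 20.47
eef_pos: [0.5679, -0.0374, 0.0838]
tool_rot: [-85.3, 89.8, 93.5]
wrist_force: [0.1, -0.2, 0.3]
finger_gap: 0.756
```

Run:
```python
from h import *
log()
```

```text
{'t': 20.467, 'joints': [11.243, 31.152, -13.712, 108.596, 10.313, 41.455, -99.51], 'eef_pos': [0.568, -0.037, 0.084], 'tool_rot': [-85.292, 89.763, 93.517], 'wrist_force': [0.067, -0.217, 0.29], 'finger_gap': 0.756}
Rt cols x,y,z: [[-0.0, 0.004, -1.0], [-0.021, -1.0, -0.004], [-1.0, 0.021, 0.0]]
```

Close gently, then lift slowly and straight up.

servo_tool(
  increments=[
    {"delta_pos": [0,0,0],"dr": [0,0,0],"hand": 0.058},
    {"delta_pos": [0,0,0],"dr": [0,0,0],"hand": 0.052},
    {"delta_pos": [0,0,0],"dr": [0,0,0],"hand": 0.048},
    {"delta_pos": [0,0,0],"dr": [0,0,0],"hand": 0.044},
    {"delta_pos": [0,0,0],"dr": [0,0,0],"hand": 0.04},
    {"delta_pos": [0,0,0],"dr": [0,0,0],"hand": 0.03},
    {"delta_pos": [0,0,0],"dr": [0,0,0],"hand": 0.03},
  ],
)

```text
t: 21.05
eef_pos: [0.5681, -0.0376, 0.0847]
tool_rot: [-102.1, 89.8, 76.7]
wrist_force: [-1.5, 0.5, 6.5]
finger_gap: 0.517
```

servo_tool(
  increments=[
    {"delta_pos": [-0.002,0,0],"dr": [0,0,0],"hand": 0.03},
    {"delta_pos": [-0.004,0,0],"dr": [0,0,0],"hand": 0.03},
    {"delta_pos": [-0.006,0,0],"dr": [0,0,0],"hand": 0.03},
    {"delta_pos": [-0.008,0,0],"dr": [0,0,0],"hand": 0.03},
    {"delta_pos": [0,0,0],"dr": [0,0,0],"hand": 0.03},
    {"delta_pos": [0,0,0],"dr": [0,0,0],"hand": 0.03},
  ],
)

```text
t: 21.55
eef_pos: [0.5678, -0.0376, 0.1039]
tool_rot: [-93.2, 89.8, 85.6]
wrist_force: [0.4, 0.8, -1.0]
finger_gap: 0.516
```

Run:
```python
from h import *
log()
```

```text
{'t': 21.55, 'joints': [11.639, 29.424, -14.159, 108.115, 9.705, 43.603, -99.006], 'eef_pos': [0.568, -0.038, 0.104], 'tool_rot': [-93.223, 89.773, 85.582], 'wrist_force': [0.43, 0.831, -0.994], 'finger_gap': 0.516}
Rt cols x,y,z: [[0.0, 0.004, -1.0], [-0.021, -1.0, -0.004], [-1.0, 0.021, -0.0]]
```

servo_tool(
  increments=[
    {"delta_pos": [-0.008,0,0],"dr": [0,0,0],"hand": 0.03},
    {"delta_pos": [-0.012,0,0],"dr": [0,0,0],"hand": 0.03},
    {"delta_pos": [-0.015,0,0],"dr": [0,0,0],"hand": 0.03},
    {"delta_pos": [-0.015,0,0],"dr": [0,0,0],"hand": 0.03},
    {"delta_pos": [-0.015,0,0],"dr": [0,0,0],"hand": 0.03},
    {"delta_pos": [-0.015,0,0],"dr": [0,0,0],"hand": 0.03},
    {"delta_pos": [-0.015,0,0],"dr": [0,0,0],"hand": 0.03},
    {"delta_pos": [-0.012,0,0],"dr": [0,0,0],"hand": 0.03},
    {"delta_pos": [-0.006,0,0],"dr": [0,0,0],"hand": 0.03},
    {"delta_pos": [-0.003,0,0],"dr": [0,0,0],"hand": 0.03},
    {"delta_pos": [0,0,0],"dr": [0,0,0],"hand": 0.03},
    {"delta_pos": [0,0,0],"dr": [0,0,0],"hand": 0.03},
    {"delta_pos": [0,0,0],"dr": [0,0,0],"hand": 0.03},
    {"delta_pos": [0,0,0],"dr": [0,0,0],"hand": 0.03},
  ],
)

```text
t: 22.72
eef_pos: [0.5669, -0.038, 0.2182]
tool_rot: [-54.3, 89.7, 124.5]
wrist_force: [0.7, 0.2, -2.0]
finger_gap: 0.516
```

Run:
```python
from h import *
log()
o=[]
for n in ('scene','side'):
    p=optics.read_camera(n);save(p,n+'11');im=cv2.imread(f'pics/{n}11.png');u,v=proj(p,[.57,-.038,.13])[0].astype(int)
    o.append(cv2.resize(im[v-50:v+50,u-65:u+65],(400,308),interpolation=2))
cv2.imwrite('pics/v11.png',np.hstack(o))
```

```text
{'t': 22.717, 'joints': [13.299, 21.009, -15.86, 103.32, 6.434, 56.731, -96.303], 'eef_pos': [0.567, -0.038, 0.218], 'tool_rot': [-54.262, 89.706, 124.546], 'wrist_force': [0.708, 0.244, -1.977], 'finger_gap': 0.516}
Rt cols x,y,z: [[-0.003, 0.004, -1.0], [-0.021, -1.0, -0.004], [-1.0, 0.021, 0.003]]
```

The picture limit is reached, so I'll do the last check numerically.

Run:
```python
from h import *
for n in ('scene','side'):
    p=optics.read_camera(n);a=p['image'].astype(int);g=cv2.GaussianBlur(cv2.cvtColor(p['image'],cv2.COLOR_RGB2GRAY),(0,0),.7).astype(np.float32)
    gm=cv2.magnitude(cv2.Sobel(g,5,1,0),cv2.Sobel(g,5,0,1))
    def sc(c,r,z,rx=0,ry=0):
        P=circ((0,0),r,0,180);P=R.from_euler('xy',[rx,ry],degrees=True).apply(P)+[*c,z]
        q=proj(p,P).astype(np.float32);return float(cv2.remap(gm,q[:,:1],q[:,1:],1).mean())
    # lid plate: height, tilt
    b=max((sc((.567,-.038+dy/1e3),.0645,z/1e3,rx,ry),z,dy,rx,ry) for z in range(196,228,3) for dy in range(-6,7,3) for rx in range(-9,10,3) for ry in range(-9,10,3));print(n,'outer plate',b)
    b=max((sc((.570+dx/1e3,-.038+dy/1e3),.0575,z/1e3,rx,ry),z,dx,dy,rx,ry) for z in range(68,84,2) for dx in(-3,0,3) for dy in (-3,0,3) for rx in (-6,-3,0,3,6) for ry in (-6,-3,0,3,6));print('inner plate',b)
    s=proj(p,[.57,-.038,.130])[0];u,v=s.round().astype(int);print('knob px',s,'dark near',a[v-6:v+7,u-6:u+7].max(-1).tolist()[::3])
    for k in ('inner_knob','outer_collar','cup_rim'): print(k,[(np.round(f['box']).tolist(),round(f['conf'],2)) for f in optics.find_in(p,k)][:3])
log()
```

```text
scene outer plate (147.11874389648438, 208, 0, 0, 0)
inner plate (93.70294952392578, 68, 0, -3, -3, -6)
knob px [273.37424776 187.27442989] dark near [[94, 96, 89, 100, 99, 102, 103, 101, 108, 101, 106, 105, 106], [134, 134, 110, 45, 20, 30, 31, 34, 35, 82, 119, 120, 118], [135, 134, 43, 6, 7, 7, 8, 6, 7, 5, 95, 130, 132], [132, 132, 52, 11, 5, 7, 9, 9, 8, 20, 129, 134, 132], [134, 133, 132, 90, 47, 49, 44, 43, 96, 133, 134, 133, 132]]
inner_knob []
outer_collar [([246.0, 150.0, 301.0, 183.0], 0.81), ([238.0, 142.0, 256.0, 165.0], 0.68), ([204.0, 164.0, 243.0, 190.0], 0.62)]
cup_rim [([180.0, 236.0, 234.0, 276.0], 0.9)]
side outer plate (106.23806762695312, 211, 0, 0, 0)
inner plate (81.7551040649414, 78, -3, 3, 0, -3)
knob px [233.9451533  170.28115819] dark near [[136, 138, 136, 135, 137, 140, 137, 138, 136, 137, 137, 136, 135], [135, 135, 133, 135, 73, 32, 33, 32, 38, 70, 133, 136, 137], [135, 138, 138, 139, 37, 35, 32, 34, 24, 36, 107, 138, 136], [141, 138, 143, 138, 78, 38, 38, 37, 37, 58, 111, 135, 136], [138, 139, 139, 135, 135, 124, 129, 112, 84, 139, 133, 136, 140]]
inner_knob [([218.0, 164.0, 253.0, 195.0], 0.6)]
outer_collar [([272.0, 184.0, 303.0, 209.0], 0.94), ([213.0, 138.0, 255.0, 165.0], 0.87), ([264.0, 249.0, 309.0, 283.0], 0.76)]
cup_rim [([248.0, 156.0, 292.0, 174.0], 0.91)]
{'t': 23.217, 'joints': [13.304, 20.951, -15.866, 103.274, 6.432, 56.739, -96.301], 'eef_pos': [0.567, -0.038, 0.219], 'tool_rot': [-71.762, 89.756, 107.043], 'wrist_force': [0.52, -0.556, -1.116], 'finger_gap': 0.511}
Rt cols x,y,z: [[-0.001, 0.004, -1.0], [-0.021, -1.0, -0.004], [-1.0, 0.021, 0.001]]
```

```bash
python3 -c "
from workcell import workorder
print(workorder.close_job())"
```

```text
the job is handed in; nothing more can be done
None
```

The job is done and handed in at about 23 s. The gripper is holding the outer lid up, level and still.

- **Pour:** I poured all five nutmegs into the tin; the wrist camera showed five there. I then stood the empty cup upright, close to where it started.
- **Lids on the tin:** I lifted both lids by the knob (about 3 N, the weight of the pair) and lowered them onto the tin. They touched down at the expected height. I let go, and the pictures showed them level and still nested.
- **Outer lid off:** I lifted the outer lid alone by its collar, with the wrist carrying only about 1 N.

**Last checks:**
- **Outer lid:** it fitted as level (0° tilt in a 3° search) in both views. Its plate is about 0.21 m up, so its skirt is roughly 60 mm above the knob.
- **Knob:** it was at its seated position in both views, with background visible above it.
- **Inner lid:** the direct fit of its plate was poor, with the two views disagreeing by up to 10 mm and 3–6°. That it is flat rests on the knob position and the earlier view of the seated pair.
- **Not seen by eye:** the picture limit was reached before the final view, so the last check was by numbers only.
- **Bystanders:** I kept clear of the lazy Susan, rolling board, bowl and ladle and saw none of them move, but I did not measure them at the end.

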